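Fit the heating bars, relay and power setting of a pottery test kiln

ROBOT

A 7-joint arm with a two-finger parallel gripper is mounted at the origin on the work surface. World frame = base frame: x ahead of the robot, y to its left, z up, the work surface at z = 0. Lengths are in m, angles in degrees, forces in N, time in s.
With the tool pointing down it reaches from about 0.4 to 0.85 m from the base axis. Payload 4.5 kg.
Tool frame: the origin (TCP) lies at the centre of the arm's flange, where the gripper is bolted on; the fingertips stand 166 mm ahead of it and the grasp point (between the pads) lies env.grip_point_offset ahead of it (env.grip_point_offset is the distance from the TCP to the grasp point, in m); x points along the fingers, z is the direction in which the jaws open and shut, and the axes are right-handed (so a half turn about x gives the same grasp; the last joint's range is limited). The gripper opens to 88 mm and grips with 3 to 60 N. Pads are 18 mm wide; open, the fingers measure 123 mm over their backs; the gripper's body (75 mm by 187 mm) begins 45 mm behind the grasp point.
Start: joints at [70.863, 39.483, -11.15, 89.685, 9.013, 51.709, -12.324], TCP at [0.225, -0.583, 0.405] pointing down, gripper open.
Joint ranges: [-172.22, 172.22], [-26.19, 119.32], [-84.43, 86.54], [7.71, 146.69], [-57.33, 237.33], [2.42, 119.75], [-152.13, 152.13]. Speed limits (degrees/s): [147.25, 147.25, 180, 180, 180, 180, 180].

INTERFACE

Orientations are given as [roll, pitch, yaw] about the fixed x, y, z axes, in that order (R = Rz(yaw) Ry(pitch) Rx(roll)).
In Python, from plant import env gives the robot as it stands. The module is installed in compiled form; this text tells all that it offers.
- The arm moves only by the tool step_arm, never from a script. Its argument "commands" is one flat list of numbers, 4 for each row, row after row: the shift along the world's x, y, z in units of 50 mm (1.0 is 50 mm), then the turn about the world's z in units of 10 degrees (1.0 is 10 degrees). In form: [x, y, z, roll, x, y, z, roll, ...]. A call has 1 to 20 rows; each row shifts and turns the commanded pose from where the row before left it; what a row does not reach is not made up. A row lasts 1/8 s, in which the tool goes at most 62.5 mm and 10.7 degrees, less where a joint would pass 70% of its speed; a pose out of reach is approached as far as the arm can. A call is refused whole if a number of a shift passes 1 or a number of a turn 1, either way. A call with a gripper value outside its range is refused whole. "jaw" is the finger opening in mm, from 0 to 88.1, set as the call begins (left out, the last holds). The fingers move at their own pace and stop on an object; the grip force is fixed at half the most. Time passes only in rows, so rows that do not move let the fingers close. It gives the time, the measured TCP pose, the force and the opening at its end, in the units of the state.
- env.get_state(): the state, without advancing time (a new reading comes with each control period).
- env.read_camera(name): name is "side" or "top"; returns a dict with "pixels" (480x640x3 uint8, blue, green, red), "z_map" (480x640 float32, m along the optical axis (not along the pixel's ray), 0 where there is no reading), "K" (3x3 intrinsics, pixels), "k1" (the pictures are not rectified: a ray, as slopes to the right and down, at radius r is drawn at 1 + k1 r^2 times it, then the intrinsics apply), "rvec" (rotation vector, rad) and "tvec" (3), from world to camera coordinates, as OpenCV has them. Camera axes: x right, y down, z forward; pixel columns grow to the right and rows downward; lengths in m; the calibration is good to about 2 mm. A picture is of the moment at which its call begins.
- env.close_job(): hands the job in, once; it reports no verdict.
Trained networks look in a picture, given as the dict that the camera call returned (one of the last four; its "shot" number tells which), for a name from the list of things; names that differ only in an ending like _2 or _b are one class to them, and where a whole thing is asked for, a point or a joint stands for the part that bears it (a point fixed in the world has none). Each returns a list of dicts, best first, with "score" (0 to 1); they miss things now and then, are a little off and sometimes report something else, mostly with a low value. They report only what shows in the picture. A call takes as long as a camera call. They do not tell look-alikes from the thing itself.
- env.regions_of(name, picture): "mask" (480x640 bool, what is visible of it) and "rect" ([left, top, width, height] in pixels, round what is visible of it).
The state is a dict: "t": time; "q": joint angles; "qd": joint speeds; "joint_torque": joint torques, N m; "tool_pos": TCP position; "orientation": TCP orientation; "force": force on the tool from outside, world axes, zero at the start; "moment": the same for the moment, N m; "finger_gap": finger opening in m.
Only numpy, scipy, OpenCV 4.12 (cv2) and the standard library are available. Lean on these libraries where they do the work, as an engineer would, in place of code of your own. Each camera call takes 0.05 s, during which the arm holds its last target.

TASK

Get the test kiln ready to fire: first slide every heating bar on the bench endwise through the kiln sleeve whose collar has the bar's colour, until it is fully home against the stop. Then drop the orange relay into its socket on the control box and swing the locking lever shut over it. Last, turn the power selector clockwise from off by one click for each bar fitted, and leave the pottery standing about where it is.

Things in the scene. Friction and masses are not known exactly. Their poses are not given: they have to be found in the camera images.
- bar_red: heating bar: dark grey square bar 14 x 14 x 180 mm, 90 g, with a red band round each end (either end may go in first; roll does not matter). Origin at its middle; its x axis runs along the bar. Lies flat on the bench at first, roughly parallel to the sleeves. Not every bar is present in every run
- bar_yellow: heating bar: dark grey square bar 14 x 14 x 180 mm, 90 g, with a yellow band round each end (either end may go in first; roll does not matter). Origin at its middle; its x axis runs along the bar. Lies flat on the bench at first, roughly parallel to the sleeves. Not every bar is present in every run
- bar_blue: heating bar: dark grey square bar 14 x 14 x 180 mm, 90 g, with a blue band round each end (either end may go in first; roll does not matter). Origin at its middle; its x axis runs along the bar. Lies flat on the bench at first, roughly parallel to the sleeves. Not every bar is present in every run
- sleeve_red (a point): centre of the mouth of the kiln sleeve with the red collar, 70 mm above the bench; y axis points level along the sleeve into the kiln, z up. Mouth 26 mm square, narrowing over 12 mm to an 18 mm square bore (2 mm clear of the bar all round) that ends 85 mm in; a solid stop stands 135 mm in: a bar fully home has its middle 45 mm inside the mouth and 45 mm sticking out
- sleeve_yellow (a point): centre of the mouth of the kiln sleeve with the yellow collar, 70 mm above the bench; y axis points level along the sleeve into the kiln, z up. Mouth 26 mm square, narrowing over 12 mm to an 18 mm square bore (2 mm clear of the bar all round) that ends 85 mm in; a solid stop stands 135 mm in: a bar fully home has its middle 45 mm inside the mouth and 45 mm sticking out
- sleeve_blue (a point): centre of the mouth of the kiln sleeve with the blue collar, 70 mm above the bench; y axis points level along the sleeve into the kiln, z up. Mouth 26 mm square, narrowing over 12 mm to an 18 mm square bore (2 mm clear of the bar all round) that ends 85 mm in; a solid stop stands 135 mm in: a bar fully home has its middle 45 mm inside the mouth and 45 mm sticking out
- kiln: fixed grey bench kiln, 280 (x) x 220 (y) x 180 mm high, lid and handle on top up to 220 mm; origin under its centre. From the face at its -y side stick out three parallel level sleeves, 75 mm apart, 26 mm square outside (collar at the mouth 34 mm), 55 mm proud of the face. Stands differently in each run
- control_box: fixed blue control box 240 (x) x 130 (y) x 45 mm high, origin under its centre. On top: relay socket (45 mm from centre to +x), locking lever, power selector (70 mm from centre to -x)
- socket (a point): centre of the socket pocket's floor, 45 mm above the bench; the axes are those of the control box. Pocket 32 (x) x 40 (y) mm inside, straight for 12 mm, then flaring outwards to 38 x 46 mm at its rim 18 mm above the floor; outside about 44 x 52 mm
- relay: loose orange plug-in relay, a block 28 (x) x 36 (y) x 50 mm high, 70 g, white patch on top, standing upright on the bench. Origin at the centre of its underside. Fits the socket with its x axis along the socket's x axis, either way round; seated, its underside is on the pocket floor
- lever (a joint): locking lever, rad: 0 = shut (arm across the relay, pointing to the control box's +y), grows clockwise seen from above; starts open at 1.4 to 1.65 (arm about to the box's +x), limit 1.75. Stays where it is left; about 1 N at the handle moves it. Arm 12 mm wide, underside 98 mm above the bench (3 mm above a seated relay), upper side 104 mm
- lever_handle (a point): middle of the round upright red pin at the end of the lever's arm, 12 mm in diameter, rising from 104 to 128 mm above the bench (this point at 116 mm); 64 mm from the pivot
- lever_pivot (a point): point on the lever's vertical pivot axis, at the height of the handle point; does not move. 41 mm from the socket's centre towards the box's -y
- selector (a joint): power selector knob, radians: 0 = off, grows clockwise seen from above; sprung notches (clicks) at 0, 0.45, 0.90 and 1.35, into the nearest of which it settles when released. Starts at off. Needs about 0.05 N m
- selector_grip (a point): on the knob's vertical axis, 81 mm above the bench; turns with the knob. The knob's grip bar is 42 mm long along this point's x axis, 14 mm thick, from 58 to 88 mm above the bench. A white line on top marks its -x end, the pointer; a thick red tick on the dial marks off, three black ticks the clicks
- bowl: bystander: terracotta bowl, 110 mm wide, 60 mm high; origin under its centre; leave alone
- glaze_jar: bystander: amber glaze jar, 64 mm wide, 75 mm high; origin under its centre; leave alone
- cup: bystander: white cup, 72 mm wide, 80 mm high; origin under its centre; leave alone
Mind the look-alikes: they are no part of the job. Leave any pink or white look-alike of the bar_yellow alone. Leave any turquoise look-alike of the bar_blue alone.

How it is judged:
By the outcome, as a careful person would: the job done as asked, in the order asked, and still so for the second after the job is handed in, with the robot touching nothing.
Of bar_red, bar_yellow, bar_blue only 2 to 3 are there at a start; the rules pass over those that are not, and their reading is None.
At some moment in a run one of bar_red, bar_yellow, bar_blue may be knocked a few centimetres aside while the robot is not near it.
Once in a run the grip may slacken for a moment while it holds something.
It also fails if it takes over 210 s, if anything falls off the work surface, if the arm or the gripper's body presses on something with over 40 N, if the wrist force passes 120 N, or if a joint passes its speed limit or range.

## Working session

There is one attempt and no reset: what is moved stays moved. The work goes in short steps, Python scripts to look and compute and a tool call to move; the robot and the scene stay as the last step left them, time stands still between calls to the robot, and variables do not carry over. Pictures are saved under pics/ and viewed, and the job is handed in when it is done.

Besides the shell and the picture viewer there is one more tool, called as name(argument=value, ...) on one line, values as JSON. step_arm: Moves the arm, as the interface text tells. Its arguments: {"type":"object","properties":{"commands":{"type":"array"},"jaw":{"type":"number"}},"required":["commands"]}

```bash
mkdir -p pics; ls
cat > h.py <<'E'
import numpy as np, cv2
from plant import env
def shot(name,fn=None):
    d=env.read_camera(name)
    if fn: cv2.imwrite('pics/'+fn,d['pixels'])
    return d
def world(d,u,v,z=None):
    """pixel -> world; z None uses depth map, else intersect plane z"""
    K=np.array(d['K']);k1=float(d['k1'])
    u=np.atleast_1d(np.float64(u));v=np.atleast_1d(np.float64(v))
    x=(u-K[0,2])/K[0,0];y=(v-K[1,2])/K[1,1]
    p=np.stack([x,y],-1).reshape(-1,1,2)
    un=cv2.undistortPoints(p,np.eye(3),np.array([k1,0,0,0,0.]))[:,0]
    R=cv2.Rodrigues(np.array(d['rvec'],float))[0];t=np.array(d['tvec'],float).ravel()
    ray=np.c_[un,np.ones(len(un))]
    if z is None:
        dep=d['z_map'][np.round(v).astype(int),np.round(u).astype(int)]
        out=(ray*dep[:,None]-t)@R
        out[dep==0]=np.nan
        return out
    c=-R.T@t; w=ray@R
    s=(z-c[2])/w[:,2]
    return c+w*s[:,None]
def pix(d,P):
    P=np.atleast_2d(np.float64(P))
    return cv2.projectPoints(P.reshape(-1,1,3),np.array(d['rvec'],float),np.array(d['tvec'],float),np.array(d['K'],float),np.array([d['k1'],0,0,0,0.]))[0][:,0]
def cloud(d):
    v,u=np.mgrid[0:480,0:640]
    return world(d,u.ravel(),v.ravel()).reshape(480,640,3)
E
python3 - <<'E'
from h import *
s=env.get_state();print({k:np.round(v,3) for k,v in s.items()},env.grip_point_offset)
for n in('top','side'):
    d=shot(n,n+'0.png');print(d['K'],d['k1'],d['rvec'],d['tvec'])
    R=cv2.Rodrigues(np.array(d['rvec'],float))[0];print(-R.T@np.ravel(d['tvec']))
E
```

```text
pics
{'t': np.float64(0.0), 'q': array([ 70.865,  39.535, -11.147,  89.743,   9.013,  51.709, -12.322]), 'qd': array([ 0.052, -0.009, -0.012,  0.087,  0.032, -0.111, -0.015]), 'joint_torque': array([ 0.0000e+00, -5.2756e+01, -1.2670e+00, -1.5343e+01, -5.3000e-02,
        7.0000e-03,  0.0000e+00]), 'tool_pos': array([ 0.225, -0.583,  0.404]), 'orientation': array([-176.573,   89.895,  114.507]), 'force': array([0.936, 0.209, 0.648]), 'moment': array([ 0.085, -0.007, -0.01 ]), 'finger_gap': np.float64(0.088)} 0.1473
[[559.02077642   0.         323.35836029]
 [  0.         559.02077642 238.4864915 ]
 [  0.           0.           1.        ]] -0.0549178430421971 [ 2.20686173 -2.1466567   0.09127447] [-0.05090961  0.50085576  1.34139818]
[ 0.38583726 -0.04085565  1.37922361]
[[513.03883146   0.         321.03335491]
 [  0.         513.03883146 250.18050813]
 [  0.           0.           1.        ]] -0.0008370114804328714 [ 0.17682836 -2.80420939  1.28034154] [0.49261526 0.13337567 1.24516458]
[0.37959589 0.90881423 0.91698274]
```

View pics/top0.png

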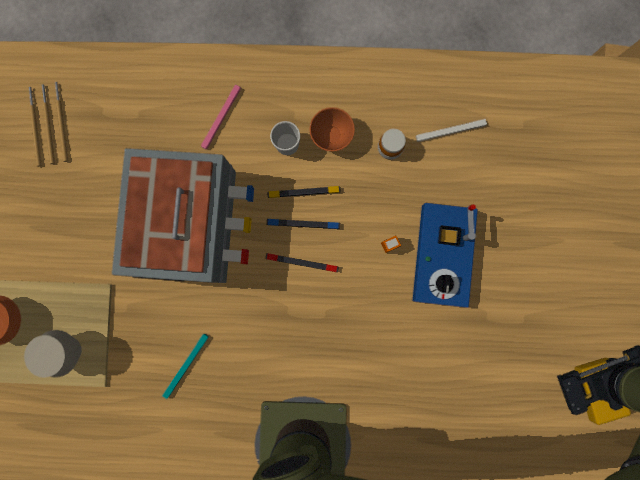

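View pics/side0.png

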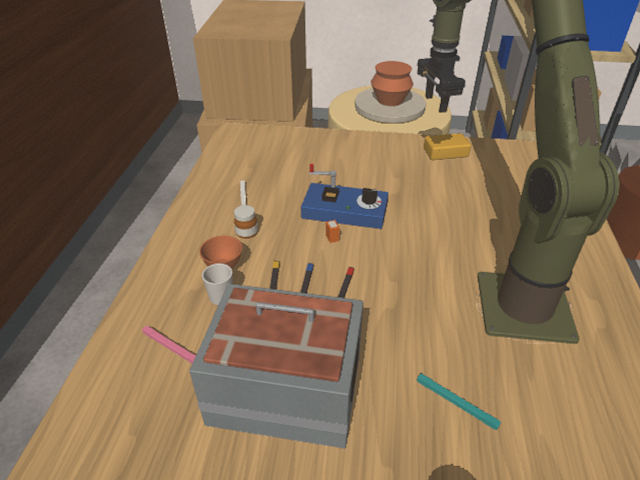

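The top view shows a bar with yellow bands at (305,191), one with blue bands at (305,224) and one with red bands at (303,263). The collars are blue at (240,193), yellow at (240,225) and red at (240,257). Look-alikes to leave are pink (222,117), white (452,130) and turquoise (187,366). The side view is partly blocked by the kiln.

```bash
cat >> h.py <<'E'
from scipy.spatial.transform import Rotation as Ro
def tool():
    s=env.get_state();R=Ro.from_euler('xyz',s['orientation'],degrees=True).as_matrix()
    g=s['tool_pos']+R[:,0]*env.grip_point_offset
    yaw=np.degrees(np.arctan2(R[1,2],R[0,2]))
    return s,R,g,yaw
def st():
    s,R,g,yaw=tool()
    print('t',round(float(s['t']),2),'tcp',np.round(s['tool_pos'],4),'grip',np.round(g,4),'xax',np.round(R[:,0],3),'jawyaw',round(yaw,2),'F',np.round(s['force'],1),'gap',round(float(s['finger_gap'])*1000,1))
E
python3 - <<'E'
from h import *
st()
d=shot('top')
im=d['pixels'].copy()
for n in ['bar_red','bar_yellow','bar_blue','relay','kiln','control_box','lever','selector','lever_handle','sleeve_red']:
    for r in env.regions_of(n,d)[:4]:
        m=r['mask']; v,u=np.nonzero(m)
        P=cloud(d)[m]; P=P[~np.isnan(P[:,0])]
        print(n,round(r['score'],2),r['rect'],np.round(np.median(P,0),4) if len(P) else None)
c=im[150:310,220:360];cv2.imwrite('pics/c0.png',cv2.resize(c,None,fx=4,fy=4,interpolation=cv2.INTER_CUBIC)[:600])
c=im[190:315,360:500];cv2.imwrite('pics/c1.png',cv2.resize(c,None,fx=4.8,fy=4.8,interpolation=cv2.INTER_CUBIC))
E
```

```text
t 0.1 tcp [ 0.2246 -0.5829  0.404 ] grip [ 0.2245 -0.5827  0.2567] xax [-0.001  0.001 -1.   ] jawyaw -68.92 F [ 0.7 -0.2  0.4] gap 88.0
bar_red 0.82 [267.0, 253.2, 70.3, 21.3] [0.4432 0.0098 0.0144]
bar_yellow 0.81 [201.1, 86.9, 37.3, 62.9] [0.7984 0.2321 0.0152]
bar_yellow 0.79 [269.4, 186.3, 73.3, 10.6] [0.6178 0.0113 0.0152]
bar_yellow 0.68 [111.6, 150.1, 145.4, 131.9] [0.5276 0.2758 0.1912]
bar_yellow 0.67 [417.1, 117.6, 69.2, 23.6] [ 0.7851 -0.3533  0.0153]
bar_blue 0.93 [265.1, 215.7, 73.4, 15.0] [0.5384 0.0167 0.0146]
relay 0.62 [380.0, 238.3, 23.4, 11.8] [ 0.4915 -0.1986  0.051 ]
kiln 0.96 [112.6, 152.5, 139.9, 128.6] [0.5273 0.2753 0.1911]
control_box 0.68 [414.1, 203.0, 62.8, 104.4] [ 0.4697 -0.3269  0.0469]
lever 0.5 [469.0, 204.0, 6.2, 39.4] [ 0.5413 -0.3738  0.1061]
selector 0.52 [434.9, 273.4, 20.5, 21.2] [ 0.4009 -0.3213  0.0633]
lever_handle 0.76 [467.4, 206.2, 10.9, 32.7] [ 0.5399 -0.375   0.1054]
lever_handle 0.53 [268.3, 214.9, 72.5, 14.4] [0.5384 0.0142 0.0144]
sleeve_red 0.88 [111.0, 148.3, 145.9, 135.5] [0.5278 0.2757 0.1909]
```

View pics/c0.png

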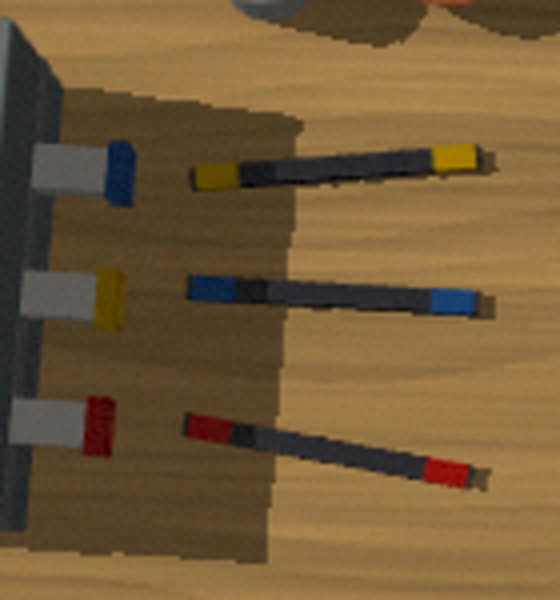

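View pics/c1.png

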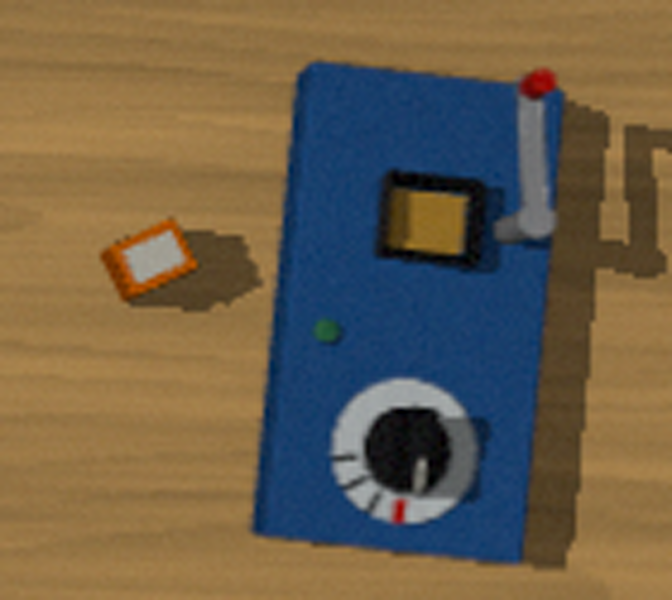

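Close crops confirm it: the three real bars are yellow-, blue- and red-banded (yellow and blue lie crossed relative to their collars). The relay is at (391,243), the lever is open towards +x, and the selector pointer is at the red tick. Next I measure the geometry.

```bash
cat >> h.py <<'E'
HS={'red':(lambda h:(h<8)|(h>172)),'yellow':(lambda h:(h>20)&(h<34)),'blue':(lambda h:(h>100)&(h<125))}
def bars(d,x0=0.3,x1=0.75,y0=-0.2,y1=0.14,zmax=0.03):
    C=cloud(d);hsv=cv2.cvtColor(d['pixels'],cv2.COLOR_BGR2HSV)
    box=(C[...,0]>x0)&(C[...,0]<x1)&(C[...,1]>y0)&(C[...,1]<y1)
    m=box&(C[...,2]>0.008)&(C[...,2]<zmax)
    n,l,stt,_=cv2.connectedComponentsWithStats(m.astype(np.uint8))
    out={}
    for i in range(1,n):
        if stt[i,4]<120: continue
        M=l==i; P=C[M]; H=hsv[M]
        col=max(HS,key=lambda c:(HS[c](H[:,0])&(H[:,1]>170)).sum())
        r=cv2.minAreaRect(P[:,:2].astype(np.float32)*1000)
        b=cv2.boxPoints(r); e=sorted([(np.linalg.norm(b[k]-b[(k+1)%4]),k) for k in range(4)])
        k=e[-1][1]; dd=b[(k+1)%4]-b[k]; a=np.degrees(np.arctan2(dd[1],dd[0]))%180
        out[col]=(np.array(r[0])/1000,a,e[-1][0],e[0][0],np.median(P[:,2]))
    return out
E
python3 - <<'E'
from h import *
d=shot('top')
for k,v in bars(d).items(): print(k,np.round(v[0],4),'ang',round(v[1],1),'L,W',v[2:4],v[4])
C=cloud(d);hsv=cv2.cvtColor(d['pixels'],cv2.COLOR_BGR2HSV)
ok=(C[...,1]>0.08)&(C[...,1]<0.25)&(C[...,0]>0.3)&(C[...,0]<0.7)
for c in HS:
    m=ok&HS[c](hsv[...,0])&(hsv[...,1]>120)&(C[...,2]>0.083)&(C[...,2]<0.092)
    P=C[m];print('collar',c,m.sum(),np.round([P.mean(0),P.min(0),P.max(0)],4).tolist())
m=ok&(C[...,2]>0.078)&(C[...,2]<0.0865)&(hsv[...,1]<60)
n,l,s,_=cv2.connectedComponentsWithStats(m.astype(np.uint8))
for i in range(1,n):
    if s[i,4]>60:
        P=C[l==i];q=cv2.minAreaRect(P[:,:2].astype(np.float32)*1000);vx=np.linalg.svd(P[:,:2]-P[:,:2].mean(0))[2][0]
        print('sleeve',s[i,4],np.round(P.mean(0),4),np.round(np.degrees(np.arctan2(vx[1],vx[0]))%180,2),q)
# kiln top edge
m=(C[...,2]>0.165)&(C[...,1]>0.1);P=C[m];print('kiln',cv2.minAreaRect(P[:,:2].astype(np.float32)*1000))
m=(C[...,2]>0.035)&(C[...,2]<0.052)&(C[...,1]<-0.23)&(C[...,1]>-0.45)&(C[...,0]>.3)&(C[...,0]<.7)&(hsv[...,0]>95)&(hsv[...,0]<125)&(hsv[...,1]>120)
P=C[m];print('box',np.median(P[:,2]),cv2.minAreaRect(P[:,:2].astype(np.float32)*1000))
m=(C[...,2]>0.045)&(C[...,2]<0.056)&(C[...,1]>-0.24)&(C[...,1]<-.15)&(C[...,0]>.4)&(C[...,0]<.6)
P=C[m];print('relay',m.sum(),np.median(P[:,2]),cv2.minAreaRect(P[:,:2].astype(np.float32)*1000))
E
```

```text
red [0.4429 0.0147] ang 81.0 L,W (np.float32(179.3942), np.float32(14.470837)) 0.015250048355503322
yellow [0.618  0.0152] ang 96.1 L,W (np.float32(180.04033), np.float32(16.174356)) 0.015266657542976236
blue [0.5397 0.0133] ang 88.3 L,W (np.float32(180.51021), np.float32(17.190237)) 0.015040659487809986
collar red 67 [[0.4508, 0.1461, 0.0868], [0.4343, 0.1404, 0.083], [0.4671, 0.1529, 0.0917]]
collar yellow 73 [[0.5243, 0.143, 0.087], [0.5086, 0.1366, 0.083], [0.5421, 0.1507, 0.0919]]
collar blue 65 [[0.6, 0.1395, 0.0869], [0.5836, 0.133, 0.0832], [0.6152, 0.1462, 0.0919]]
sleeve 162 [0.6015 0.1694 0.0834] 84.58 ((601.8832397460938, 169.07138061523438), (43.28621292114258, 26.38995933532715), 88.9575424194336)
sleeve 163 [0.5268 0.1723 0.0836] 87.08 ((526.931396484375, 172.52288818359375), (42.766929626464844, 26.416105270385742), 88.07569122314453)
sleeve 171 [0.4523 0.1769 0.0832] 83.36 ((457.0837097167969, 176.60107421875), (41.68621826171875, 43.07950973510742), 1.7208229303359985)
kiln ((533.0215454101562, 303.3439025878906), (222.25633239746094, 281.49444580078125), 87.57768249511719)
box 0.04606899761362402 ((470.44439697265625, -332.1226501464844), (129.82395935058594, 238.64871215820312), 85.2033920288086)
relay 164 0.051527346596036847 ((492.9990539550781, -200.3235321044922), (28.23648452758789, 36.109519958496094), 24.88362693786621)
```

step_arm(commands=[0.38, 0.98, 0, 0.54, 0.38, 0.98, 0, 0.54, 0.38, 0.98, 0, 0.54, 0.38, 0.98, 0, 0.54, 0.38, 0.98, 0, 0.54, 0.38, 0.98, 0, 0.54, 0.38, 0.98, 0, 0.54, 0.38, 0.98, 0, 0.54, 0.38, 0.98, 0, 0.54, 0.38, 0.98, 0, 0.54, 0.38, 0.98, 0, 0.54, 0, 0, 0, 0, 0, 0, 0, 0], jaw=50)

```text
t: 2.33
tool_pos: [0.4335, -0.0447, 0.4047]
orientation: [-114.7, 89.9, -124.3]
force: [-0.1, -0.5, 0.6]
finger_gap: 0.0497
```

Run:
```python
from h import *
st()
d=shot('top','t1.png')
for k,v in bars(d).items(): print(k,np.round(v[0],4),'ang',round(v[1],1),'L,W',v[2:4],v[4])
```

```text
t 2.33 tcp [ 0.4335 -0.0447  0.4047] grip [ 0.4335 -0.0448  0.2574] xax [-0.    -0.001 -1.   ] jawyaw -9.57 F [-0.1 -0.5  0.6] gap 49.7
red [0.4507 0.064 ] ang 80.9 L,W (np.float32(80.1035), np.float32(14.184726)) 0.015646222745666752
yellow [0.6187 0.0155] ang 95.9 L,W (np.float32(180.56609), np.float32(17.516706)) 0.015119880864437085
blue [0.5388 0.0386] ang 89.0 L,W (np.float32(128.17365), np.float32(16.441792)) 0.015198435733171506
```

View pics/t1.png

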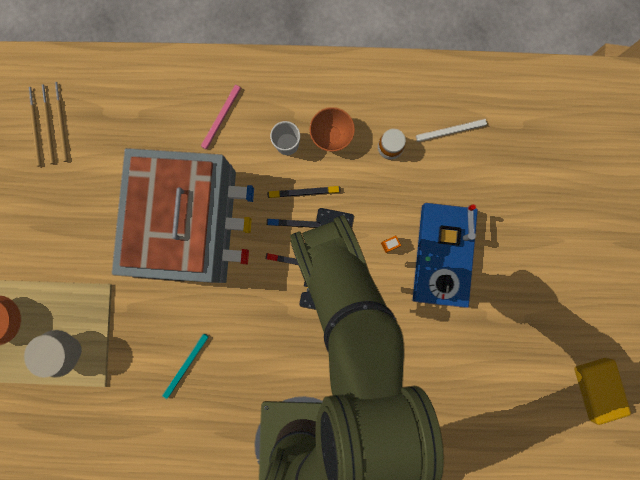

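step_arm(commands=[0, 0, -1, 0, 0, 0, -1, 0, 0, 0, -1, 0, 0, 0, -0.8, 0, 0, 0, -0.6, 0, 0, 0, -0.3, 0, 0, 0, 0, 0, 0, 0, 0, 0])

```text
t: 3.38
tool_pos: [0.4323, -0.0451, 0.1928]
orientation: [-172.5, 88.5, 177.9]
force: [0.7, -1.0, 0.1]
finger_gap: 0.0499
```

step_arm(commands=[0, 0, 0, 0, 0, 0, 0, 0, 0, 0, 0, 0, 0, 0, 0, 0, 0, 0, 0, 0, 0, 0, 0, 0], jaw=0)

```text
t: 4.12
tool_pos: [0.4324, -0.0443, 0.1924]
orientation: [-173.1, 88.5, 177.5]
force: [-0.5, -0.7, -0.2]
finger_gap: 0.0001
```

Run:
```python
from h import *
st()
d=shot('side','s1.png');cv2.imwrite('pics/s1c.png',cv2.resize(d['pixels'][180:400,200:480],None,fx=2.7,fy=2.7))
```

```text
t 4.12 tcp [ 0.4324 -0.0443  0.1924] grip [ 0.4285 -0.0441  0.0451] xax [-0.026  0.001 -1.   ] jawyaw -9.43 F [-0.5 -0.7 -0.2] gap 0.1
```

View pics/s1c.png

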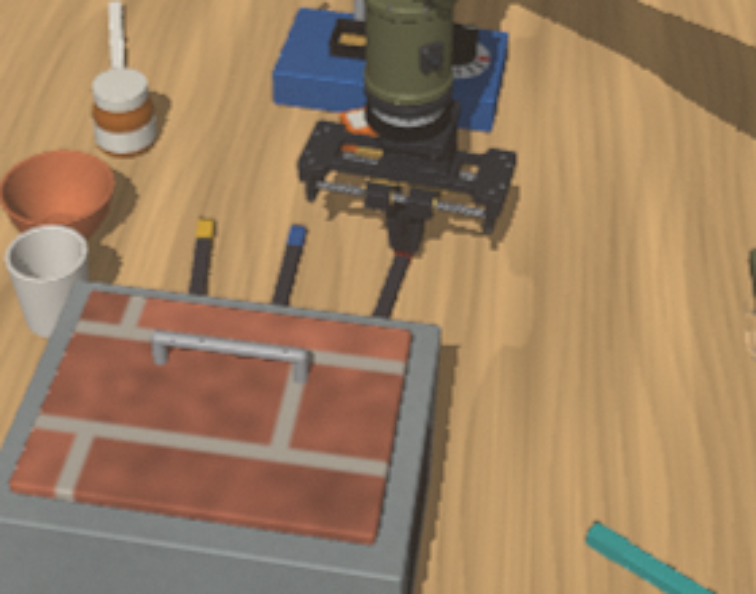

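The fingers closed above the bar because the arm couldn't go lower there, so something is at its limit. I check the joints.

Run:
```python
from h import *
s=env.get_state();print(np.round(s['q'],1))
```

```text
[  1.7  51.5  -3.1 129.2  69.6   2.5 -79.2]
```

Joint 6 is at its lower limit (2.4°), so that spot is too close to the base. I'll grip the red bar nearer its front end, where the radius is larger, and drag it outward.

step_arm(commands=[0, 0, 1, 0, 0, 0, 1, 0, 0.1, 0.9, 0, 0, 0.1, 0.9, 0, 0, 0.22, 0.78, 0, 0, 0, 0, 0, 0, 0, 0, -0.6, 0, 0, 0, -0.6, 0, 0, 0, -0.4, 0, 0, 0, 0, 0], jaw=45)

```text
t: 5.42
tool_pos: [0.4529, 0.0849, 0.1851]
orientation: [-176.0, 88.0, 174.4]
force: [-0.3, -0.0, 0.7]
finger_gap: 0.0448
```

Run:
```python
from h import *
st();print(np.round(env.get_state()['q'],1))
```

```text
t 5.42 tcp [0.4529 0.0849 0.1851] grip [0.4478 0.0854 0.0379] xax [-0.034  0.003 -0.999] jawyaw -9.59 F [-0.3 -0.   0.7] gap 44.8
[ -6.4  52.9 -15.7 124.2  64.2  13.1 -89.6]
```

step_arm(commands=[0, 0, 0, 0, 0, 0, 0, 0])

```text
t: 5.68
tool_pos: [0.4538, 0.0855, 0.1868]
orientation: [177.5, 88.2, 167.9]
force: [0.3, 0.1, -0.0]
finger_gap: 0.0454
```

Run:
```python
from h import *
st();print(np.round(env.get_state()['q'],1))
```

```text
t 5.67 tcp [0.4538 0.0855 0.1868] grip [0.4493 0.0864 0.0396] xax [-0.03   0.007 -1.   ] jawyaw -9.64 F [ 0.3  0.1 -0. ] gap 45.4
[ -6.3  52.7 -15.9 124.2  64.1  13.1 -89.6]
```

step_arm(commands=[0, 0, -0.1, 0, 0, 0, -0.1, 0, 0, 0, -0.1, 0, 0, 0, 0, 0])

```text
t: 6.18
tool_pos: [0.4534, 0.0859, 0.1706]
orientation: [-179.9, 88.1, 170.5]
force: [0.2, -0.4, 0.1]
finger_gap: 0.0451
```

Run:
```python
from h import *
st();print(np.round(env.get_state()['q'],1))
```

```text
t 6.17 tcp [0.4534 0.0859 0.1706] grip [0.4487 0.0867 0.0234] xax [-0.032  0.005 -0.999] jawyaw -9.56 F [ 0.2 -0.4  0.1] gap 45.1
[ -9.   54.4 -11.6 124.3  67.5   9.4 -92.9]
```

step_arm(commands=[0, 0, 0, 0, 0, 0, 0, 0, 0, 0, 0, 0, 0, 0, 0, 0, 0, 0, 0, 0], jaw=0)

```text
t: 6.8
tool_pos: [0.4536, 0.0858, 0.1711]
orientation: [178.5, 88.2, 168.9]
force: [0.5, -0.5, 0.9]
finger_gap: 0.0135
```

step_arm(commands=[0, 0, 0.2, 0, 0.2, -0.2, 0, 0.3, 0.2, -0.2, 0, 0.3, 0.2, -0.2, 0, 0, 0.1, 0, 0, 0, 0, 0, 0, 0, 0, 0, 0, 0])

```text
t: 7.68
tool_pos: [0.4881, 0.0564, 0.181]
orientation: [178.2, 88.1, 174.7]
force: [-0.6, 0.2, -0.7]
finger_gap: 0.0133
```

Run:
```python
from h import *
st();print(np.round(env.get_state()['q'],1))
d=shot('top','t2.png')
for k,v in bars(d).items(): print(k,np.round(v[0],4),'ang',round(v[1],1),'L,W',v[2:4],v[4])
```

```text
t 7.67 tcp [0.4881 0.0564 0.181 ] grip [0.4834 0.0569 0.0338] xax [-0.032  0.003 -0.999] jawyaw -3.52 F [-0.6  0.2 -0.7] gap 13.3
[  2.4  54.8 -23.5 118.9  61.   21.2 -75.1]
red [ 0.7375 -0.0478] ang 88.7 L,W (np.float32(71.5705), np.float32(23.639923)) 0.01797668903813773
yellow [0.6194 0.0161] ang 96.3 L,W (np.float32(178.55022), np.float32(17.601484)) 0.015614068202600088
```

View pics/t2.png

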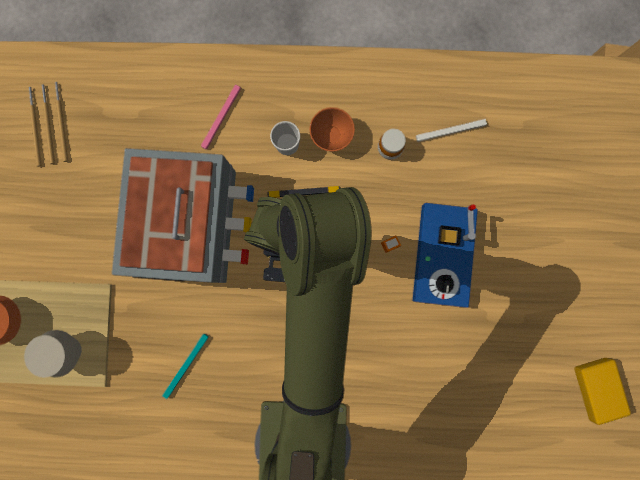

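step_arm(commands=[0, 0, -0.18, 0, 0, 0, 0, 0])

```text
t: 7.98
tool_pos: [0.4884, 0.0561, 0.1715]
orientation: [179.5, 88.1, 175.9]
force: [-0.1, -0.0, -0.7]
finger_gap: 0.0135
```

step_arm(commands=[0, 0, 0, 0, 0, 0, 0, 0, 0, 0, 0.5, 0, 0, 0, 1, 0, 0, -0.9, 0, 0, 0, -0.9, 0, 0, -0.12, -0.86, 0, 0, 0, -1, 1, 0, 0, -1, 1, 0, 0, 0, 0, 0], jaw=38)

```text
t: 9.22
tool_pos: [0.4826, -0.1701, 0.3377]
orientation: [-174.9, 88.4, -179.0]
force: [0.0, 1.0, 0.1]
finger_gap: 0.0377
```

Run:
```python
from h import *
st();print(np.round(env.get_state()['q'],1))
d=shot('top','t3.png')
for k,v in bars(d).items(): print(k,np.round(v[0],4),'ang',round(v[1],1),'L,W',v[2:4],v[4])
shot('side','s3.png')
```

```text
t 9.22 tcp [ 0.4826 -0.1701  0.3377] grip [ 0.4786 -0.1702  0.1904] xax [-0.027 -0.    -1.   ] jawyaw -4.13 F [0.  1.  0.1] gap 37.7
[ 39.6  42.6 -42.8 111.3  41.3  44.5 -31.7]
red [ 0.4817 -0.0158] ang 87.8 L,W (np.float32(179.75943), np.float32(15.558575)) 0.015199280278049971
yellow [0.6199 0.0152] ang 96.3 L,W (np.float32(179.90099), np.float32(18.798285)) 0.01521830330060719
blue [0.5387 0.0141] ang 88.6 L,W (np.float32(177.76334), np.float32(15.009525)) 0.015087763481088388
```

View pics/t3.png

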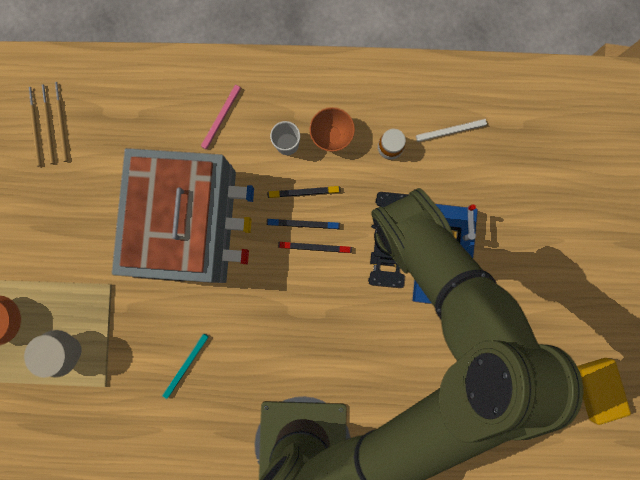

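step_arm(commands=[0.02, 0.94, 0, 0.19, 0, 0.95, 0, 0, 0, 0, -0.9, 0, 0, 0, -0.9, 0, 0, 0, -0.9, 0, 0, 0, -0.4, 0, 0, 0, -0.26, 0, 0, 0, 0, 0, 0, 0, 0, 0])

```text
t: 10.45
tool_pos: [0.4821, -0.0686, 0.1672]
orientation: [177.4, 88.0, 176.0]
force: [-1.3, -0.9, 8.0]
finger_gap: 0.0376
```

Run:
```python
from h import *
st();print(np.round(env.get_state()['q'],1))
```

```text
t 10.45 tcp [ 0.4821 -0.0686  0.1672] grip [ 0.4769 -0.0682  0.02  ] xax [-0.035  0.002 -0.999] jawyaw -1.42 F [-1.3 -0.9  8. ] gap 37.6
[ 16.6  56.2 -22.9 119.5  66.2  20.6 -63.5]
```

step_arm(commands=[0, 0, 0.04, 0, 0, -0.2, 0, 0, 0.04, 0, 0, 0, 0, 0, 0, 0])

```text
t: 10.95
tool_pos: [0.4857, -0.0812, 0.1693]
orientation: [178.0, 88.2, 176.2]
force: [0.0, 0.7, -0.4]
finger_gap: 0.0381
```

step_arm(commands=[0, 0, 0, 0, 0, 0, 0, 0, 0, 0, 0, 0, 0, 0, 0, 0, 0, 0, 0, 0], jaw=0)

```text
t: 11.58
tool_pos: [0.4854, -0.081, 0.1695]
orientation: [178.8, 88.2, 177.1]
force: [-0.3, -0.5, 1.2]
finger_gap: 0.0137
```

Run:
```python
from h import *
st();print(np.round(env.get_state()['q'],1))
```

```text
t 11.57 tcp [ 0.4854 -0.081   0.1695] grip [ 0.4807 -0.0808  0.0223] xax [-0.032  0.002 -0.999] jawyaw -1.68 F [-0.3 -0.5  1.2] gap 13.7
[ 18.5  56.2 -23.7 118.7  65.1  21.7 -61.1]
```

step_arm(commands=[0, 0, 0.42, 0, 0, 0, 0.42, 0, 0, 0, 0.42, 0, -0.38, 0.2, 0, -0.08, -0.38, 0.2, 0, 0, 0, 0, 0, 0, 0, 0, 0, 0])

```text
t: 12.45
tool_pos: [0.4484, -0.0614, 0.2324]
orientation: [179.3, 88.2, 176.8]
force: [-0.8, 0.7, -0.3]
finger_gap: 0.0136
```

Run:
```python
from h import *
st();print(np.round(env.get_state()['q'],1))
d=shot('side','s4.png');cv2.imwrite('pics/s4c.png',cv2.resize(d['pixels'][150:370,200:480],None,fx=2.7,fy=2.7))
d=shot('top','t4.png');cv2.imwrite('pics/t4c.png',cv2.resize(d['pixels'][150:310,200:400],None,fx=3.7,fy=3.7))
```

```text
t 12.45 tcp [ 0.4484 -0.0614  0.2324] grip [ 0.4439 -0.0612  0.0852] xax [-0.031  0.002 -1.   ] jawyaw -2.52 F [-0.8  0.7 -0.3] gap 13.6
[ 18.7  48.5 -27.3 124.9  60.4  23.1 -61.6]
```

View pics/s4c.png

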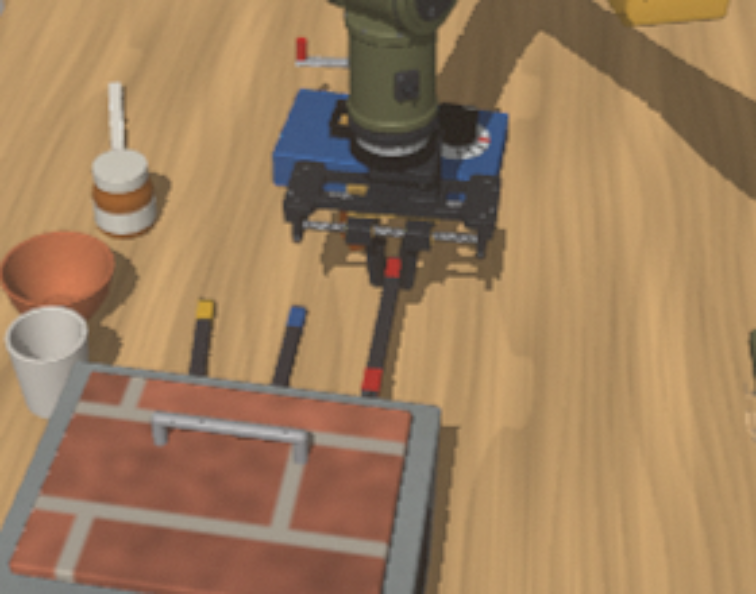

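View pics/t4c.png

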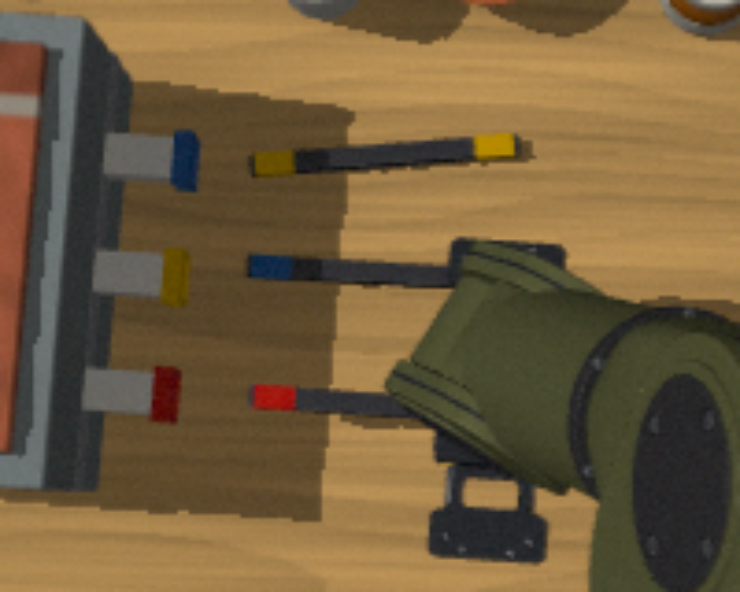

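```bash
cat >> h.py <<'E'
def held(d,x0,x1,y0=-0.05,y1=0.16,z0=0.06,z1=0.095):
    C=cloud(d);m=(C[...,0]>x0)&(C[...,0]<x1)&(C[...,1]>y0)&(C[...,1]<y1)&(C[...,2]>z0)&(C[...,2]<z1)
    n,l,s,_=cv2.connectedComponentsWithStats(m.astype(np.uint8))
    for i in range(1,n):
        if s[i,4]>40:
            P=C[l==i];q=cv2.fitLine(P[:,:2].astype(np.float32),cv2.DIST_HUBER,0,0.01,0.01).ravel()
            z=np.polyfit(P[:,1],P[:,2],1)
            print('comp',s[i,4],'mean',np.round(P.mean(0),4),'y',np.round([P[:,1].min(),P[:,1].max()],4),'ang',round(np.degrees(np.arctan2(q[1],q[0]))%180,2),'zslope deg',round(np.degrees(np.arctan(z[0])),2),'x at .14',round(q[2]+(0.14-q[3])*q[0]/q[1],4), 'ztop at .14',round(np.polyval(z,.14),4))
E
python3 - <<'E'
from h import *
d=shot('top');held(d,.40,.49)
E
```

```text
comp 127 mean [0.4506 0.1486 0.0836] y [0.139  0.1599] ang 174.32 zslope deg 5.2 x at .14 0.5296 ztop at .14 0.0828
comp 263 mean [0.4493 0.0454 0.077 ] y [-0.01    0.0938] ang 87.09 zslope deg 0.08 x at .14 0.4541 ztop at .14 0.0771
```

step_arm(commands=[-0.06, 0, 0, 0.03, 0.02, 0.5, 0, 0, 0.02, 0.5, 0, 0, 0.01, 0.2, 0, 0, 0.01, 0.2, 0, 0, 0, 0, 0, 0])

```text
t: 13.35
tool_pos: [0.4476, 0.0091, 0.2324]
orientation: [178.8, 88.2, 176.6]
force: [1.2, 0.5, -0.7]
finger_gap: 0.0139
```

Run:
```python
from h import *
st();print(np.round(env.get_state()['q'],1))
d=shot('top','t5.png');held(d,.40,.49);cv2.imwrite('pics/t5c.png',cv2.resize(d['pixels'][150:310,200:400],None,fx=3.7,fy=3.7))
```

```text
t 13.35 tcp [0.4476 0.0091 0.2324] grip [0.4429 0.0093 0.0852] xax [-0.032  0.002 -0.999] jawyaw -2.16 F [ 1.2  0.5 -0.7] gap 13.9
[  9.3  48.2 -26.4 125.7  60.7  21.9 -70.6]
comp 244 mean [0.449  0.1339 0.0811] y [0.0926 0.1599] ang 84.84 zslope deg 10.13 x at .14 0.4496 ztop at .14 0.0822
```

View pics/t5c.png

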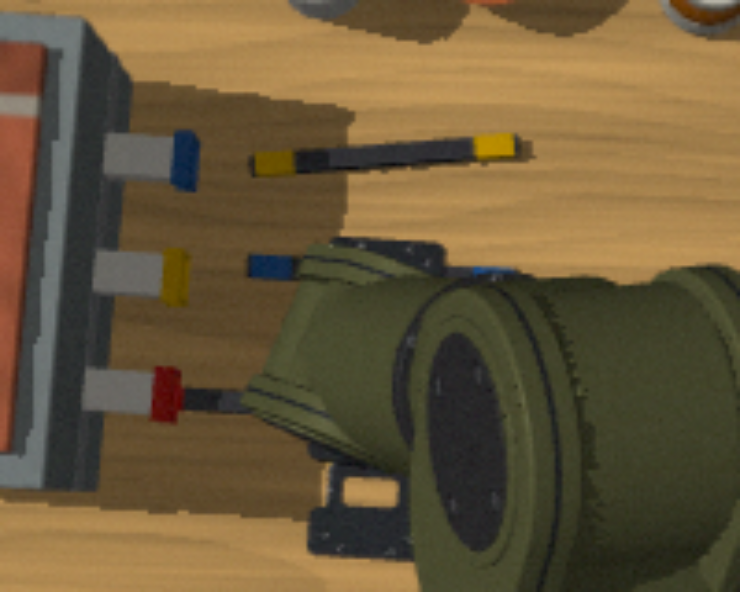

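step_arm(commands=[0.02, 0.4, 0, 0, 0.02, 0.4, 0, 0, 0.02, 0.4, 0, 0, 0.02, 0.4, 0, 0, 0.02, 0.4, 0, 0, 0, 0, 0, 0])

```text
t: 14.15
tool_pos: [0.4527, 0.1107, 0.2326]
orientation: [175.6, 88.2, 173.6]
force: [-0.0, -0.7, -1.3]
finger_gap: 0.0136
```

Run:
```python
from h import *
st();print(np.round(env.get_state()['q'],1))
```

```text
t 14.15 tcp [0.4527 0.1107 0.2326] grip [0.4481 0.1112 0.0853] xax [-0.031  0.004 -1.   ] jawyaw -2.04 F [-0.  -0.7 -1.3] gap 13.6
[ -2.   48.9 -28.1 122.7  56.8  24.  -78.4]
```

step_arm(commands=[0, 0.12, 0, 0, 0, 0.06, 0, 0, 0, 0, 0, 0])

```text
t: 14.52
tool_pos: [0.4526, 0.1177, 0.2324]
orientation: [179.2, 88.2, 176.9]
force: [-0.0, -0.7, -1.3]
finger_gap: 0.0134
```

step_arm(commands=[0, 0.06, 0, 0, 0, 0, 0, 0])

```text
t: 14.78
tool_pos: [0.4526, 0.1209, 0.2325]
orientation: [178.7, 88.2, 176.5]
force: [0.3, -0.7, -1.2]
finger_gap: 0.0135
```

Run:
```python
from h import *
st()
```

```text
t 14.78 tcp [0.4526 0.1209 0.2325] grip [0.4479 0.1212 0.0852] xax [-0.032  0.002 -0.999] jawyaw -2.19 F [ 0.3 -0.7 -1.2] gap 13.5
```

step_arm(commands=[0, 0.06, 0, 0, 0, 0, 0, 0])

```text
t: 15.02
tool_pos: [0.4523, 0.1221, 0.2322]
orientation: [-172.5, 88.1, -174.8]
force: [-0.0, -5.5, -0.4]
finger_gap: 0.0135
```

step_arm(commands=[0, 0.05, 0, 0, 0, 0, 0, 0])

```text
t: 15.28
tool_pos: [0.452, 0.1229, 0.2319]
orientation: [-166.1, 88.0, -168.5]
force: [-0.5, -4.0, -1.5]
finger_gap: 0.0138
```

Run:
```python
from h import *
st()
d=shot('top','t6.png');cv2.imwrite('pics/t6c.png',cv2.resize(d['pixels'][150:310,200:400],None,fx=3.7,fy=3.7))
```

```text
t 15.28 tcp [0.452  0.1229 0.2319] grip [0.447  0.1219 0.0847] xax [-0.034 -0.007 -0.999] jawyaw -2.4 F [-0.5 -4.  -1.5] gap 13.8
```

View pics/t6c.png

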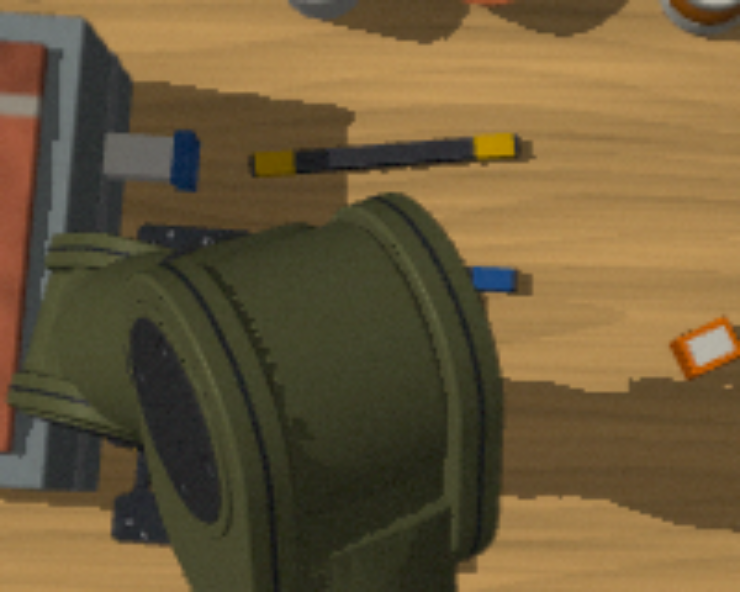

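step_arm(commands=[0, 0.06, 0, 0, 0, 0, 0, 0])

```text
t: 15.58
tool_pos: [0.4523, 0.1285, 0.2323]
orientation: [-176.2, 88.1, -178.4]
force: [-0.7, -5.4, -0.9]
finger_gap: 0.0138
```

step_arm(commands=[0, 0, 0, 0, 0, 0, 0, 0, 0, 0, 0.6, 0, 0, 0, 1, 0, 0, -0.9, 1, 0, 0, -0.9, 0, 0, 0.4, -0.9, 0, 0, 0.4, -1, 0, 0, 0, -1, 0, 0, 0, 0, 0, 0], jaw=40)

```text
t: 16.82
tool_pos: [0.4926, -0.1064, 0.3583]
orientation: [-178.8, 88.2, 178.5]
force: [0.1, 0.3, -0.6]
finger_gap: 0.0397
```

Run:
```python
from h import *
st()
d=shot('top','t7.png');held(d,.40,.49,y0=0,y1=.2);cv2.imwrite('pics/t7c.png',cv2.resize(d['pixels'][150:310,200:400],None,fx=3.7,fy=3.7))
for k,v in bars(d).items(): print(k,np.round(v[0],4),'ang',round(v[1],1),'L,W',v[2:4],v[4])
```

```text
t 16.82 tcp [ 0.4926 -0.1064  0.3583] grip [ 0.4878 -0.1063  0.2111] xax [-0.032  0.001 -0.999] jawyaw -2.64 F [ 0.1  0.3 -0.6] gap 39.7
comp 517 mean [0.449  0.1593 0.081 ] y [0.0958 0.1993] ang 91.3 zslope deg 3.26 x at .14 0.4488 ztop at .14 0.0799
red [ 0.7374 -0.0504] ang 90.5 L,W (np.float32(71.69274), np.float32(24.353445)) 0.017486291525109124
yellow [0.6183 0.015 ] ang 96.0 L,W (np.float32(179.4612), np.float32(15.649847)) 0.015131454984348147
blue [0.5389 0.014 ] ang 88.6 L,W (np.float32(177.85263), np.float32(14.841304)) 0.015075879641898179
```

View pics/t7c.png

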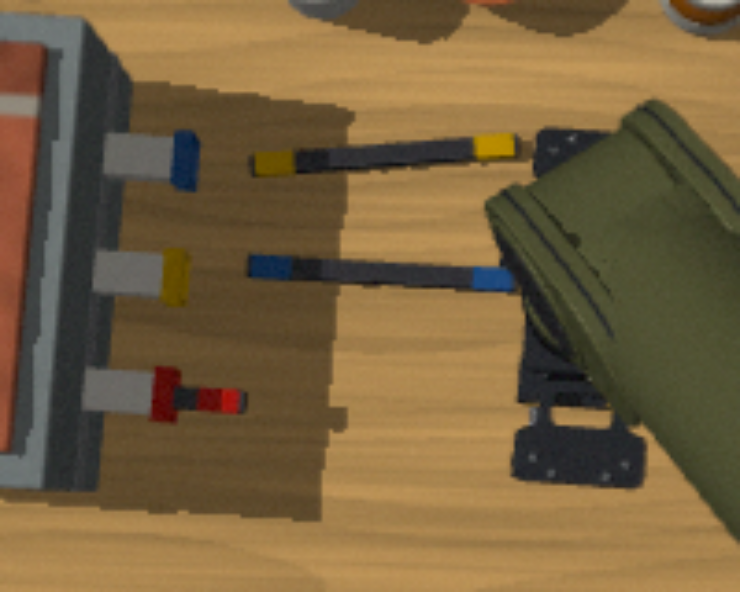

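step_arm(commands=[0.5, 0.6, 0, 0.11, 0.49, 0.55, -0.4, 0, 0, 0, -0.8, 0, 0, 0, -0.8, 0, 0, 0, -0.8, 0, 0, 0, -0.6, 0, 0, 0, -0.3, 0, 0, 0, 0, 0, 0, 0, 0, 0])

```text
t: 18.0
tool_pos: [0.5426, -0.0443, 0.175]
orientation: [177.3, 88.3, 176.2]
force: [-0.3, -0.2, 0.8]
finger_gap: 0.0398
```

Run:
```python
from h import *
st();print(np.round(env.get_state()['q'],1))
d=shot('side','s8.png');cv2.imwrite('pics/s8c.png',cv2.resize(d['pixels'][150:370,200:480],None,fx=2.7,fy=2.7))
```

```text
t 18.0 tcp [ 0.5426 -0.0443  0.175 ] grip [ 0.5382 -0.044   0.0278] xax [-0.03   0.002 -1.   ] jawyaw -1.06 F [-0.3 -0.2  0.8] gap 39.8
[ 17.6  58.  -30.6 109.6  56.8  31.  -54.3]
```

View pics/s8c.png

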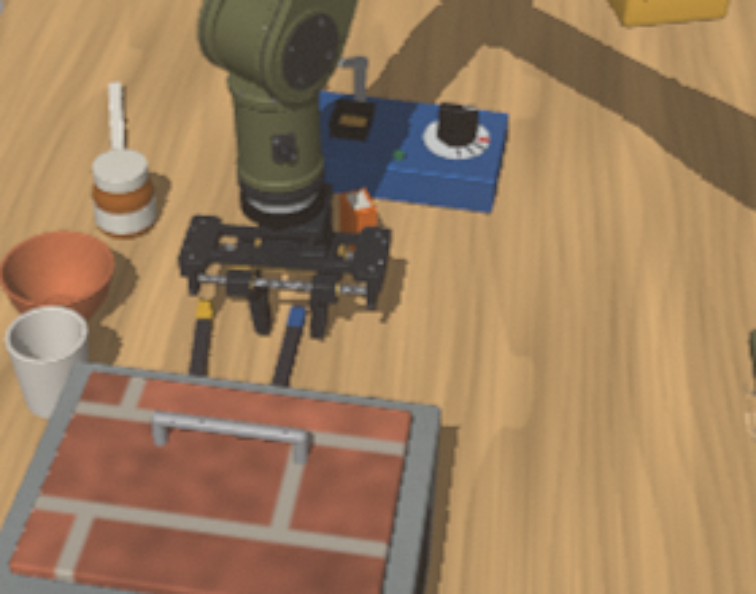

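step_arm(commands=[0, -0.14, -0.1, 0, 0, 0, 0, 0])

```text
t: 18.3
tool_pos: [0.542, -0.0532, 0.1689]
orientation: [-179.1, 88.2, 179.7]
force: [0.6, -0.5, 0.4]
finger_gap: 0.0398
```

step_arm(commands=[0, 0, 0, 0, 0, 0, 0, 0, 0, 0, 0, 0, 0, 0, 0, 0, 0, 0, 0, 0], jaw=0)

```text
t: 18.92
tool_pos: [0.542, -0.0518, 0.169]
orientation: [178.6, 88.2, 177.5]
force: [-1.7, 0.2, 1.2]
finger_gap: 0.014
```

Run:
```python
from h import *
st()
```

```text
t 18.93 tcp [ 0.542  -0.0518  0.169 ] grip [ 0.5373 -0.0516  0.0218] xax [-0.032  0.001 -0.999] jawyaw -1.07 F [-1.7  0.2  1.2] gap 14.0
```

step_arm(commands=[0, -0.1, 0.42, 0, 0, -0.15, 0.42, 0, 0, -0.1, 0.43, 0, 0.35, 0, 0, -0.14, 0.35, 0, 0, 0, 0.38, 0, 0, 0, 0, 0, 0, 0, 0, 0, 0, 0])

```text
t: 19.92
tool_pos: [0.5951, -0.0695, 0.232]
orientation: [179.5, 88.1, 177.0]
force: [-1.3, -0.2, -0.2]
finger_gap: 0.0133
```

Run:
```python
from h import *
st()
d=shot('top','t9.png');held(d,.55,.66);cv2.imwrite('pics/t9c.png',cv2.resize(d['pixels'][150:310,200:400],None,fx=3.7,fy=3.7))
```

```text
t 19.93 tcp [ 0.5951 -0.0695  0.232 ] grip [ 0.5902 -0.0692  0.0848] xax [-0.034  0.002 -0.999] jawyaw -2.47 F [-1.3 -0.2 -0.2] gap 13.3
comp 169 mean [0.6003 0.1448 0.0829] y [0.1327 0.1596] ang 176.71 zslope deg 4.25 x at .14 0.6846 ztop at .14 0.0826
comp 347 mean [0.5947 0.0271 0.0771] y [-0.0336  0.0867] ang 87.67 zslope deg -0.31 x at .14 0.5993 ztop at .14 0.0765
```

View pics/t9c.png

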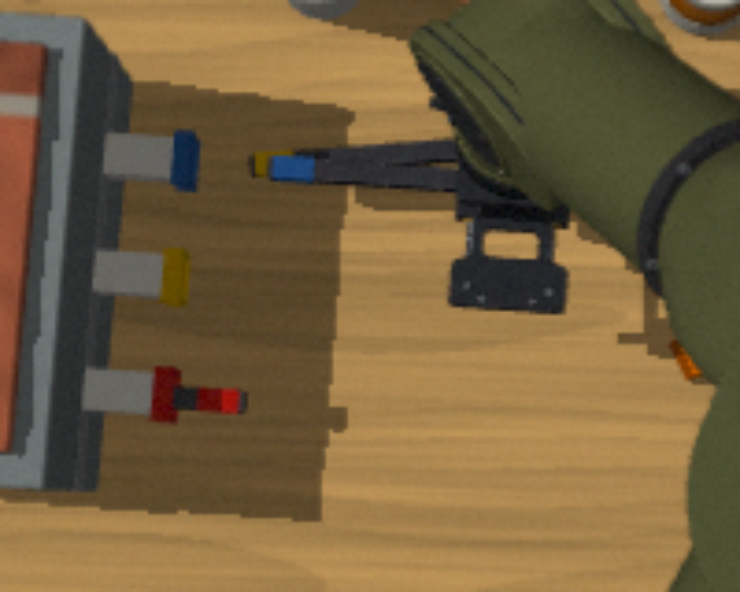

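step_arm(commands=[0.04, 0.4, 0, 0, 0.02, 0.4, 0, 0, 0.02, 0.3, 0, 0, 0.01, 0.3, 0, 0, 0, 0, 0, 0])

```text
t: 20.6
tool_pos: [0.6006, 0.0027, 0.2326]
orientation: [176.6, 88.2, 174.2]
force: [-0.2, -0.9, -1.9]
finger_gap: 0.0137
```

Run:
```python
from h import *
st()
d=shot('top','t10.png');held(d,.55,.66);cv2.imwrite('pics/t10c.png',cv2.resize(d['pixels'][150:310,200:400],None,fx=3.7,fy=3.7))
```

```text
t 20.6 tcp [0.6006 0.0027 0.2326] grip [0.5959 0.0031 0.0854] xax [-0.032  0.003 -0.999] jawyaw -2.33 F [-0.2 -0.9 -1.9] gap 13.7
comp 411 mean [0.5998 0.1129 0.0802] y [0.0484 0.1598] ang 89.21 zslope deg 3.65 x at .14 0.6002 ztop at .14 0.0819
```

View pics/t10c.png

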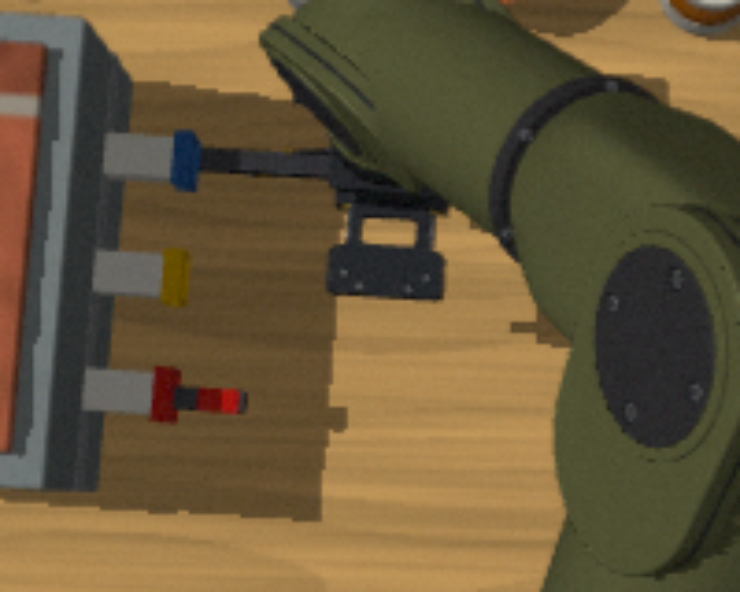

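step_arm(commands=[0.02, 0.4, 0, 0, 0.02, 0.4, 0, 0, 0.01, 0.4, 0, 0, 0.02, 0.4, 0, 0, 0.02, 0.4, 0, 0, 0, 0.1, 0, 0, 0, 0, 0, 0])

```text
t: 21.52
tool_pos: [0.6048, 0.1063, 0.2324]
orientation: [177.8, 88.1, 175.3]
force: [-2.5, 1.4, -1.0]
finger_gap: 0.0138
```

step_arm(commands=[0, 0.06, 0, 0, 0, 0, 0, 0])

```text
t: 21.78
tool_pos: [0.6049, 0.1077, 0.2321]
orientation: [-179.1, 88.1, 178.4]
force: [-2.2, -0.4, -1.3]
finger_gap: 0.0138
```

step_arm(commands=[0, 0.06, 0, 0, 0, 0, 0, 0])

```text
t: 22.02
tool_pos: [0.6049, 0.1115, 0.2323]
orientation: [179.0, 88.2, 176.5]
force: [-2.1, -0.5, -0.7]
finger_gap: 0.0139
```

step_arm(commands=[0, 0.06, 0, 0, 0, 0, 0, 0])

```text
t: 22.28
tool_pos: [0.605, 0.1136, 0.2322]
orientation: [-176.9, 88.1, -179.4]
force: [-2.3, -4.2, -0.4]
finger_gap: 0.0138
```

step_arm(commands=[0, 0.06, 0, 0, 0, 0.06, 0, 0, 0, 0, 0, 0])

```text
t: 22.65
tool_pos: [0.6053, 0.1152, 0.2314]
orientation: [-161.7, 88.0, -164.4]
force: [-2.0, -13.2, 0.5]
finger_gap: 0.0136
```

step_arm(commands=[0, 0, 0, 0, 0, 0, 0, 0, 0, 0, 0.6, 0, 0, 0, 1, 0, 0, -0.9, 1, 0, 0, -0.9, 0, 0, -0.4, -0.9, 0, 0, -0.4, -1, 0, 0, 0, -1, 0, 0, 0, 0, 0, 0], jaw=40)

```text
t: 23.9
tool_pos: [0.5652, -0.1156, 0.3587]
orientation: [-177.8, 88.2, 179.3]
force: [-0.2, 0.4, -0.8]
finger_gap: 0.0402
```

Run:
```python
from h import *
st()
d=shot('top','t11.png');held(d,.40,.49,y0=0,y1=.2);held(d,.55,.66,y0=0,y1=.2);cv2.imwrite('pics/t11c.png',cv2.resize(d['pixels'][150:310,200:400],None,fx=3.7,fy=3.7))
for k,v in bars(d).items(): print(k,np.round(v[0],4),'ang',round(v[1],1),'L,W',v[2:4],v[4])
```

```text
t 23.9 tcp [ 0.5652 -0.1156  0.3587] grip [ 0.5607 -0.1155  0.2115] xax [-0.031  0.    -1.   ] jawyaw -2.93 F [-0.2  0.4 -0.8] gap 40.2
comp 519 mean [0.4491 0.1593 0.0812] y [0.096  0.1998] ang 88.0 zslope deg 3.41 x at .14 0.4503 ztop at .14 0.08
comp 555 mean [0.6018 0.1535 0.0805] y [0.0889 0.1927] ang 90.23 zslope deg 2.59 x at .14 0.6008 ztop at .14 0.0799
red [ 0.7375 -0.0505] ang 90.3 L,W (np.float32(71.52647), np.float32(24.5414)) 0.016303588029214455
yellow [0.6188 0.0095] ang 96.2 L,W (np.float32(168.78383), np.float32(15.754282)) 0.015242524764205777
```

View pics/t11c.png

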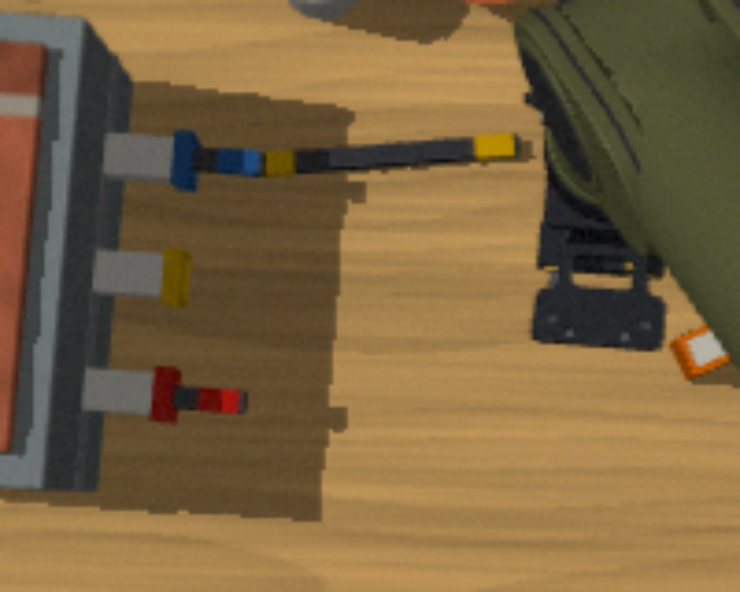

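step_arm(commands=[0.64, 0.6, 0, 0.45, 0.64, 0.6, -0.4, 0.45, 0, 0, -0.8, 0, 0, 0, -0.8, 0, 0, 0, -0.8, 0, 0, 0, -0.5, 0, 0, 0, 0, 0, 0, 0, 0, 0])

```text
t: 24.95
tool_pos: [0.6299, -0.0503, 0.1954]
orientation: [177.0, 88.3, -176.5]
force: [0.9, -0.3, -0.5]
finger_gap: 0.0399
```

Run:
```python
from h import *
st();print(np.round(env.get_state()['q'],1))
d=shot('side','s12.png');cv2.imwrite('pics/s12c.png',cv2.resize(d['pixels'][150:370,200:480],None,fx=2.7,fy=2.7))
```

```text
t 24.95 tcp [ 0.6299 -0.0503  0.1954] grip [ 0.6256 -0.0506  0.0481] xax [-0.029 -0.002 -1.   ] jawyaw 6.54 F [ 0.9 -0.3 -0.5] gap 39.9
[ 20.4  61.4 -38.5  93.7  50.1  45.6 -35. ]
```

View pics/s12c.png

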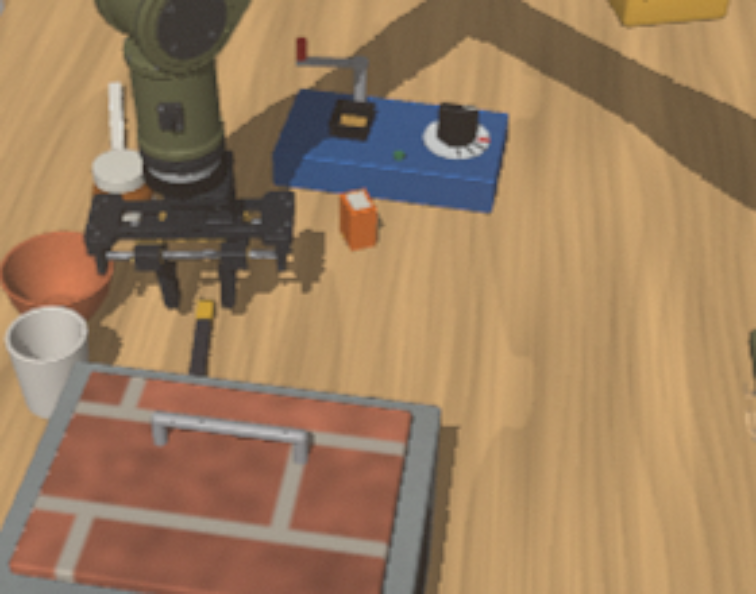

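Run:
```python
from h import *
d=shot('top','t12.png');C=cloud(d)
m=(C[...,0]>.66)&(C[...,1]<.02)&(C[...,1]>-.13)&(C[...,2]>.03)&(C[...,2]<.07)
P=C[m];print(m.sum(),P.min(0),P.max(0),np.percentile(P[:,2],[50,95,99]))
c=d['pixels'][80:280,220:460];cv2.imwrite('pics/t12c.png',cv2.resize(c,None,fx=3,fy=3))
```

```text
519 [ 0.7375218  -0.10388081  0.03004747] [0.82155612 0.00283962 0.06900478] [0.05102046 0.0645157  0.06685648]
```

View pics/t12c.png

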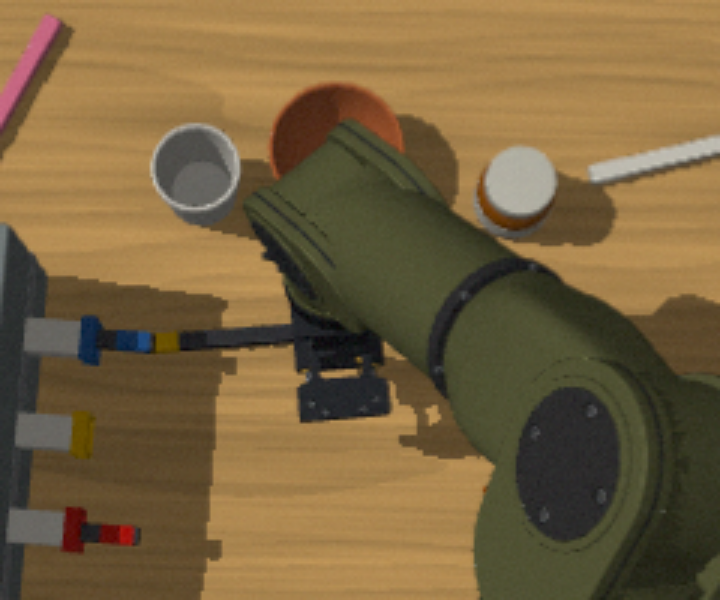

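step_arm(commands=[0, 0, -0.24, 0, 0, 0, -0.22, 0, 0, 0, 0, 0, 0, 0, 0, 0])

```text
t: 25.55
tool_pos: [0.6291, -0.0511, 0.1707]
orientation: [178.3, 88.2, -175.2]
force: [-0.2, 0.5, 0.8]
finger_gap: 0.0398
```

step_arm(commands=[0, 0, 0, 0, 0, 0, 0, 0, 0, 0, 0, 0, 0, 0, 0, 0, 0, 0, 0, 0], jaw=0)

```text
t: 26.18
tool_pos: [0.6292, -0.0513, 0.1711]
orientation: [178.9, 88.2, -174.6]
force: [-0.1, -1.0, 1.2]
finger_gap: 0.0134
```

Run:
```python
from h import *
st()
```

```text
t 26.18 tcp [ 0.6292 -0.0513  0.1711] grip [ 0.6246 -0.0517  0.0239] xax [-0.031 -0.003 -1.   ] jawyaw 6.5 F [-0.1 -1.   1.2] gap 13.4
```

step_arm(commands=[-0.4, -0.1, 0.04, -0.2, -0.5, -0.1, 0, -0.2, -0.5, 0, 0.2, -0.2, -0.4, 0, 0.5, -0.2, -0.36, 0, 0.52, -0.1, 0, 0, 0, 0, 0, 0, 0, 0])

```text
t: 27.05
tool_pos: [0.5216, -0.0614, 0.2334]
orientation: [178.8, 88.2, 176.3]
force: [0.6, 0.1, -1.2]
finger_gap: 0.0132
```

Run:
```python
from h import *
st()
d=shot('top','t13.png');held(d,.47,.58);cv2.imwrite('pics/t13c.png',cv2.resize(d['pixels'][150:310,200:400],None,fx=3.7,fy=3.7))
```

```text
t 27.05 tcp [ 0.5216 -0.0614  0.2334] grip [ 0.517  -0.0611  0.0862] xax [-0.031  0.002 -1.   ] jawyaw -2.5 F [ 0.6  0.1 -1.2] gap 13.2
comp 142 mean [0.5252 0.147  0.0845] y [0.1367 0.16  ] ang 175.75 zslope deg -5.43 x at .14 0.619 ztop at .14 0.0852
comp 333 mean [0.5221 0.0362 0.0767] y [-0.0242  0.0964] ang 87.44 zslope deg -0.2 x at .14 0.5268 ztop at .14 0.0763
```

View pics/t13c.png

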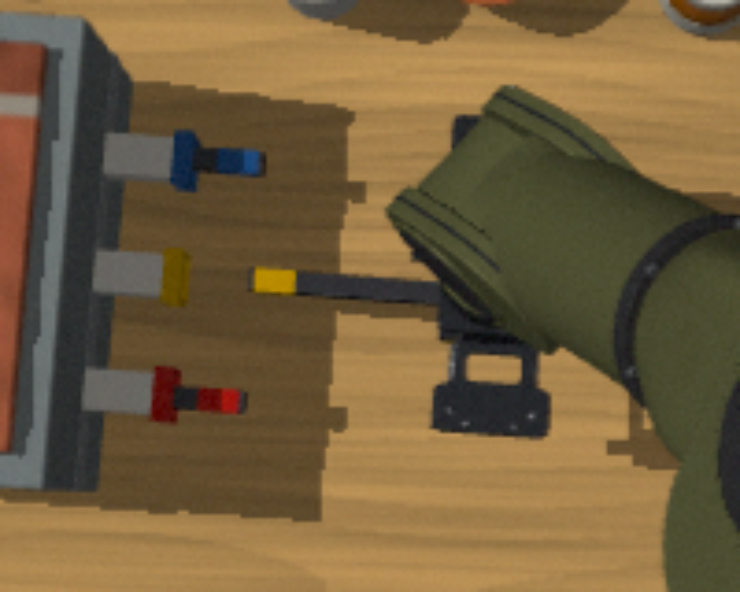

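step_arm(commands=[-0.03, 0, 0.01, 0, 0.02, 0.4, 0, 0, 0.02, 0.4, 0, 0, 0.01, 0.3, 0, 0, 0.01, 0.2, 0, 0, 0, 0, 0, 0])

```text
t: 27.85
tool_pos: [0.5226, 0.0044, 0.2343]
orientation: [178.3, 88.2, 175.9]
force: [-0.1, -0.2, -1.3]
finger_gap: 0.0135
```

Run:
```python
from h import *
st()
d=shot('top','t14.png');held(d,.47,.58);cv2.imwrite('pics/t14c.png',cv2.resize(d['pixels'][150:310,200:400],None,fx=3.7,fy=3.7))
```

```text
t 27.85 tcp [0.5226 0.0044 0.2343] grip [0.5179 0.0048 0.087 ] xax [-0.032  0.002 -0.999] jawyaw -2.42 F [-0.1 -0.2 -1.3] gap 13.5
comp 381 mean [0.5237 0.1141 0.08  ] y [0.0506 0.1599] ang 86.69 zslope deg 4.14 x at .14 0.5252 ztop at .14 0.0819
```

View pics/t14c.png

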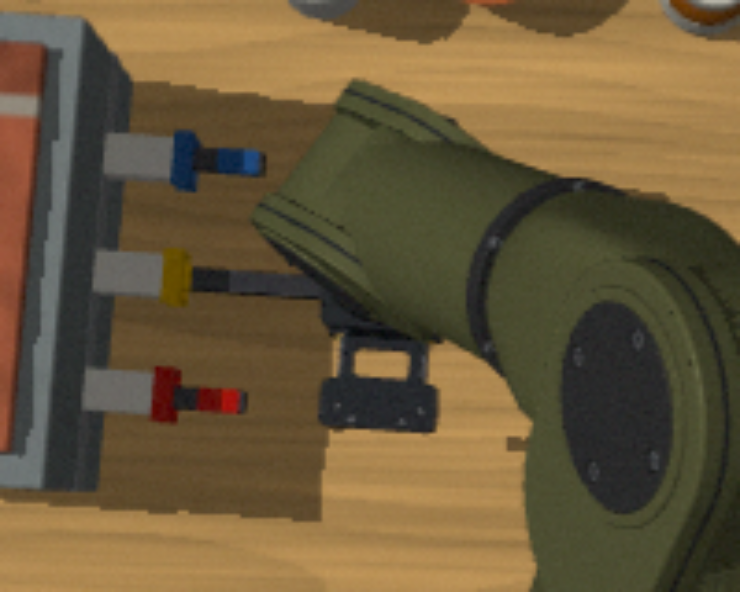

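step_arm(commands=[0.02, 0.4, 0, 0, 0.02, 0.4, 0, 0, 0.01, 0.4, 0, 0, 0.02, 0.4, 0, 0, 0.02, 0.4, 0, 0, 0, 0.1, 0, 0, 0, 0, 0, 0])

```text
t: 28.78
tool_pos: [0.527, 0.1088, 0.2343]
orientation: [-180.0, 88.2, 177.5]
force: [0.5, -0.4, -0.4]
finger_gap: 0.0137
```

step_arm(commands=[0, 0.06, 0, 0, 0, 0, 0, 0])

```text
t: 29.02
tool_pos: [0.5271, 0.1114, 0.2343]
orientation: [179.3, 88.2, 176.8]
force: [0.2, 0.1, -0.9]
finger_gap: 0.0137
```

step_arm(commands=[0, 0.06, 0, 0, 0, 0, 0, 0])

```text
t: 29.28
tool_pos: [0.5271, 0.115, 0.2344]
orientation: [178.1, 88.2, 175.7]
force: [0.0, -0.1, -0.4]
finger_gap: 0.0137
```

step_arm(commands=[0, 0.06, 0, 0, 0, 0, 0, 0])

```text
t: 29.52
tool_pos: [0.5269, 0.116, 0.234]
orientation: [-173.5, 88.1, -176.1]
force: [0.6, -5.9, -0.5]
finger_gap: 0.0136
```

step_arm(commands=[0, 0.06, 0, 0, 0, 0.06, 0, 0, 0, 0, 0, 0])

```text
t: 29.9
tool_pos: [0.5267, 0.1178, 0.2332]
orientation: [-158.7, 87.8, -161.5]
force: [0.5, -14.1, 1.0]
finger_gap: 0.0135
```

step_arm(commands=[0, 0, 0, 0, 0, 0, 0, 0, 0, 0, 0.6, 0, 0, 0, 1, 0, 0, -0.9, 1, 0, 0, -0.9, 0, 0, 0, -0.9, 0, 0, 0.5, -1, 0, 0, 0.5, 0, 0, 0, 0, 0, 0, 0, 0, 0, 0, 0], jaw=40)

```text
t: 31.28
tool_pos: [0.5764, -0.0566, 0.3609]
orientation: [176.9, 88.1, 174.5]
force: [0.1, 1.1, -0.3]
finger_gap: 0.04
```

Run:
```python
from h import *
st()
d=shot('top','t15.png');held(d,.40,.49,y0=0,y1=.2);held(d,.49,.56,y0=0,y1=.2);held(d,.56,.66,y0=0,y1=.2)
C=cloud(d)
m=(C[...,2]>0.045)&(C[...,2]<0.056)&(C[...,1]>-0.24)&(C[...,1]<-.15)&(C[...,0]>.4)&(C[...,0]<.6)
P=C[m];print('relay',m.sum(),np.median(P[:,2]),cv2.minAreaRect(P[:,:2].astype(np.float32)*1000))
```

```text
t 31.27 tcp [ 0.5764 -0.0566  0.3609] grip [ 0.5717 -0.0561  0.2137] xax [-0.032  0.003 -0.999] jawyaw -2.33 F [ 0.1  1.1 -0.3] gap 40.0
comp 517 mean [0.4489 0.1593 0.0811] y [0.0955 0.1996] ang 89.59 zslope deg 3.46 x at .14 0.449 ztop at .14 0.0799
comp 502 mean [0.5243 0.1542 0.0813] y [0.0932 0.1955] ang 88.17 zslope deg 3.85 x at .14 0.5238 ztop at .14 0.0804
comp 555 mean [0.6022 0.1527 0.0806] y [0.0888 0.1923] ang 88.56 zslope deg 3.68 x at .14 0.6003 ztop at .14 0.0798
relay 0 nan ((0.0, 0.0), (0.0, 0.0), 0.0)
  return _methods._mean(a, axis=axis, dtype=dtype,
  ret = ret.dtype.type(ret / rcount)
```

View pics/t15.png

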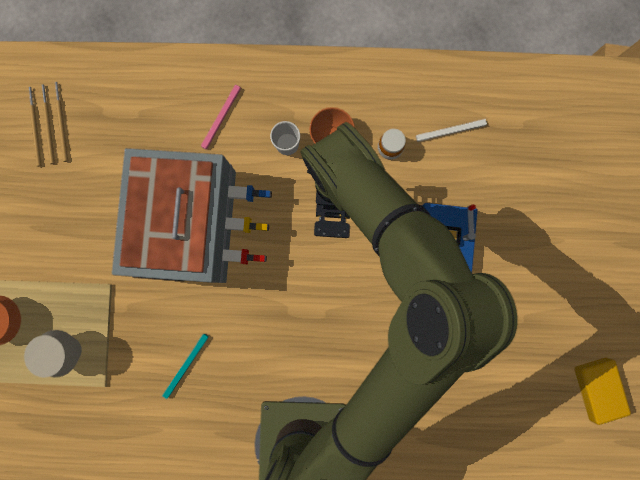

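step_arm(commands=[-0.4, -0.7, 0, 0.68, -0.4, -0.7, 0, 0.68, -0.4, -0.75, 0, 0.68, -0.37, -0.73, 0, 0.68, 0, 0, -0.9, 0, 0, 0, -0.9, 0, 0, 0, 0, 0, 0, 0, 0, 0], jaw=60)

```text
t: 32.33
tool_pos: [0.4991, -0.2012, 0.2723]
orientation: [179.7, 88.3, -155.5]
force: [0.6, 1.0, -0.2]
finger_gap: 0.0604
```

Run:
```python
from h import *
st();print(np.round(env.get_state()['q'],1))
d=shot('side','s16.png');cv2.imwrite('pics/s16c.png',cv2.resize(d['pixels'][100:320,230:470],None,fx=2.7,fy=2.7))
# relay in the side view: known first-shot prediction
for a in (0,.05):
    import itertools
    for sx,sy in itertools.product((-.014,.014),(-.018,.018)):
        th=np.radians(24.9);p=[.493+sx*np.cos(th)-sy*np.sin(th),-.2003+sx*np.sin(th)+sy*np.cos(th),a]
        print(np.round((pix(d,p)[0]-[230,100])*2.7))
```

```text
t 32.33 tcp [ 0.4991 -0.2012  0.2723] grip [ 0.495  -0.203   0.1251] xax [-0.028 -0.013 -1.   ] jawyaw 24.8 F [ 0.6  1.  -0.2] gap 60.4
[ 43.1  51.9 -46.6 109.4  54.5  46.1 -10.4]
[281. 357.]
[292. 378.]
[255. 362.]
[266. 383.]
[281. 319.]
[293. 340.]
[256. 324.]
[267. 345.]
```

View pics/s16c.png

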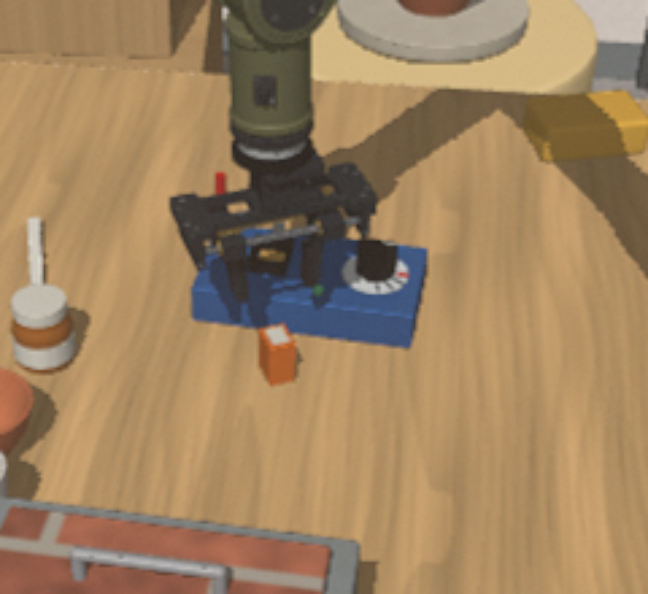

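step_arm(commands=[-0.04, 0.05, -0.5, 0, 0, 0, -0.5, 0, 0, 0, -0.4, 0, 0, 0, -0.17, 0, 0, 0, 0, 0, 0, 0, 0, 0])

```text
t: 33.12
tool_pos: [0.4971, -0.1995, 0.1934]
orientation: [-179.3, 88.3, -154.6]
force: [0.4, 0.6, -0.1]
finger_gap: 0.06
```

step_arm(commands=[0, 0, 0, 0, 0, 0, 0, 0, 0, 0, 0, 0, 0, 0, 0, 0, 0, 0, 0, 0], jaw=0)

```text
t: 33.75
tool_pos: [0.4966, -0.1995, 0.1924]
orientation: [178.9, 88.2, -156.3]
force: [-0.2, -0.6, 1.9]
finger_gap: 0.028
```

Run:
```python
from h import *
st()
d=shot('side','s17.png');cv2.imwrite('pics/s17c.png',cv2.resize(d['pixels'][100:320,230:470],None,fx=2.7,fy=2.7))
```

```text
t 33.75 tcp [ 0.4966 -0.1995  0.1924] grip [ 0.4923 -0.2014  0.0452] xax [-0.029 -0.013 -0.999] jawyaw 24.71 F [-0.2 -0.6  1.9] gap 28.0
```

View pics/s17c.png

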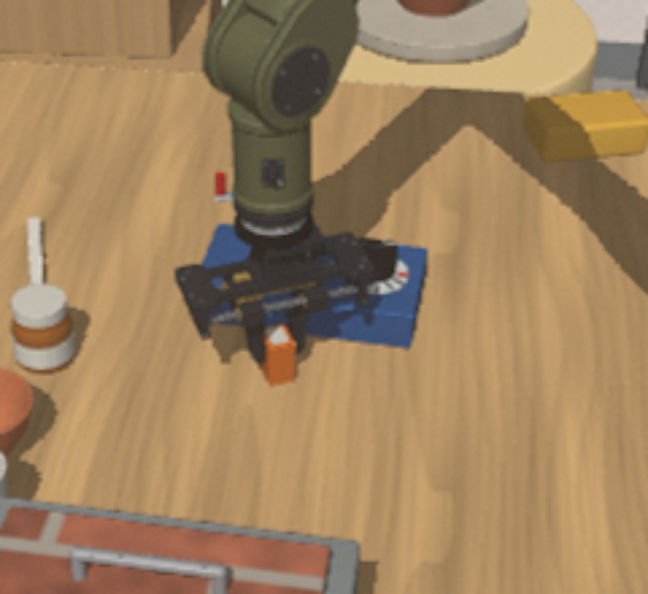

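step_arm(commands=[0, 0, 0.5, 0, 0, 0, 0.8, 0, 0, 0, 0.8, 0, 0, 0, 0, 0])

```text
t: 34.3
tool_pos: [0.4975, -0.1994, 0.2997]
orientation: [-175.3, 88.4, -150.6]
force: [0.2, -1.0, -0.9]
finger_gap: 0.0277
```

Run:
```python
from h import *
st()
d=shot('top');im=cv2.imread('pics/top0.png')
def B(p,c=(.4704,-.3321),a=-4.8):
    a=np.radians(a);p=np.array(p,float);return np.c_[c[0]+p[:,0]*np.cos(a)-p[:,1]*np.sin(a),c[1]+p[:,0]*np.sin(a)+p[:,1]*np.cos(a),p[:,2]]
x0,y0,f=400,190,5
c=cv2.resize(im[y0:y0+120,x0:x0+100],None,fx=f,fy=f,interpolation=cv2.INTER_CUBIC)
def poly(P,col):
    q=((pix(d,B(P))-[x0,y0]+.5)*f).astype(int);cv2.polylines(c,[q.reshape(-1,1,2)],True,col,1)
def rect(cx,cy,w,h,z): return [(cx-w/2,cy-h/2,z),(cx+w/2,cy-h/2,z),(cx+w/2,cy+h/2,z),(cx-w/2,cy+h/2,z)]
poly(rect(0,0,.24,.13,.045),(0,255,255));poly(rect(.045,0,.044,.052,.063),(0,255,0));poly(rect(.045,0,.038,.046,.063),(0,255,0));poly(rect(.045,0,.032,.040,.045),(255,0,255))
a=np.linspace(0,2*np.pi,24);poly([(-.07+.021*np.cos(t),.021*np.sin(t),.088) for t in a],(0,255,0))
poly([(.045,-.041,.104),(.109,-.041,.104)],(0,0,255))
cv2.imwrite('pics/c18.png',c)
```

```text
t 34.3 tcp [ 0.4975 -0.1994  0.2997] grip [ 0.4939 -0.2014  0.1524] xax [-0.024 -0.014 -1.   ] jawyaw 24.69 F [ 0.2 -1.  -0.9] gap 27.7
```

View pics/c18.png

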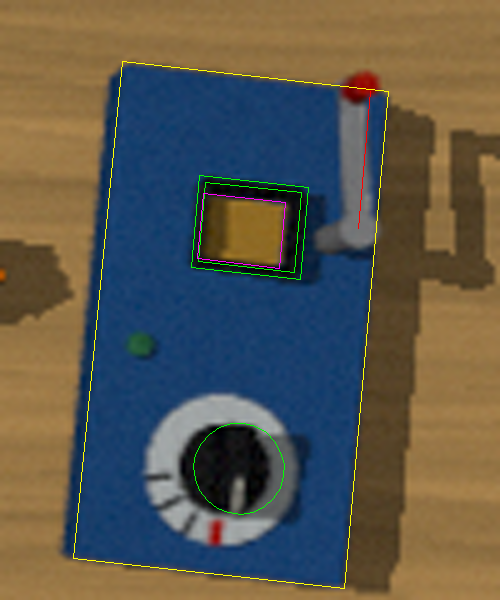

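step_arm(commands=[0.1, -0.7, 0.1, -0.7, 0.1, -0.7, 0.1, -0.75, 0.12, -0.7, 0, -0.75, 0.12, -0.6, 0, -0.75, 0, 0, 0, 0, 0, 0, 0, 0, 0, 0, 0, 0])

```text
t: 35.22
tool_pos: [0.5185, -0.333, 0.3069]
orientation: [176.7, 88.1, 172.0]
force: [0.0, 0.0, 0.1]
finger_gap: 0.0277
```

Run:
```python
from h import *
st();print(np.round(env.get_state()['q'],1))
d=shot('side','s19.png');cv2.imwrite('pics/s19c.png',cv2.resize(d['pixels'][120:260,250:430],None,fx=4,fy=4))
d=shot('top','t19.png');cv2.imwrite('pics/t19c.png',cv2.resize(d['pixels'][170:320,380:540],None,fx=4,fy=4))
```

```text
t 35.23 tcp [ 0.5185 -0.333   0.3069] grip [ 0.5137 -0.3323  0.1597] xax [-0.033  0.005 -0.999] jawyaw -4.6 F [0.  0.  0.1] gap 27.7
[ 51.   51.9 -43.2  94.3  42.6  53.6 -13.5]
```

View pics/s19c.png

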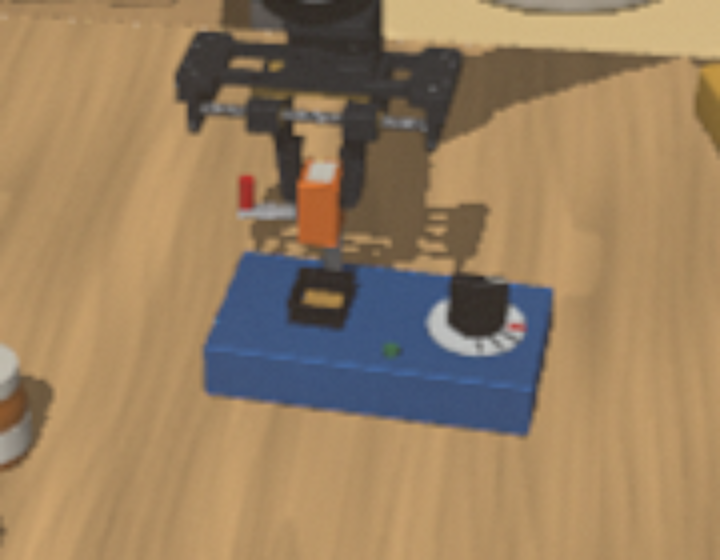

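View pics/t19c.png

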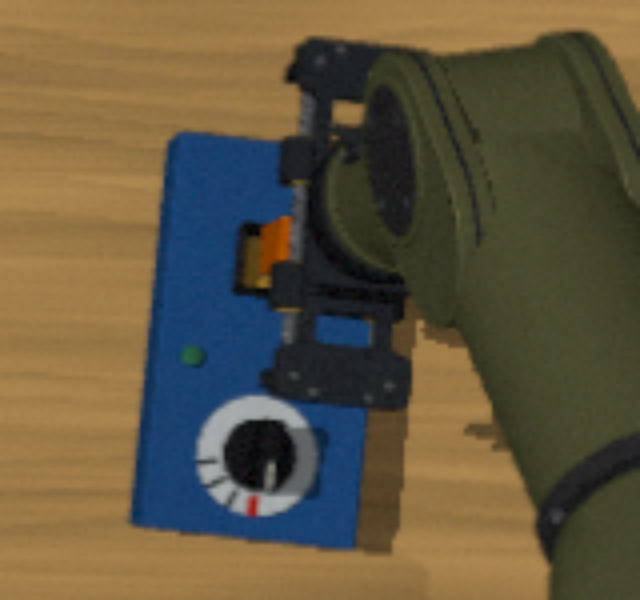

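Run:
```python
from h import *
d=shot('side');C=cloud(d);hsv=cv2.cvtColor(d['pixels'],cv2.COLOR_BGR2HSV)
o=(hsv[...,0]<14)&(hsv[...,1]>150)&(C[...,2]>.09)&(C[...,2]<.2)&(abs(C[...,1]+.33)<.05)&(abs(C[...,0]-.515)<.03)
P=C[o];print('relay',o.sum(),np.round([P.min(0),np.median(P,0),P.max(0)],4).tolist())
for lo in np.arange(.11,.17,.01):
    Q=P[(P[:,2]>lo)&(P[:,2]<lo+.01)]
    if len(Q)>4: print(round(lo,2),len(Q),np.round([Q[:,0].min(),Q[:,0].mean(),Q[:,0].max(),np.median(Q[:,1])],4))
w=(C[...,2]>.054)&(C[...,2]<.068)&(abs(C[...,1]+.335)<.05)&(abs(C[...,0]-.515)<.045)&(hsv[...,2]<70)
P=C[w];print('rim side',w.sum(),np.round([P.min(0),P.mean(0),P.max(0)],4).tolist(),cv2.minAreaRect(P[:,:2].astype(np.float32)*1000))
m=(C[...,2]>.043)&(C[...,2]<.049)&(C[...,1]<-.25)&(C[...,1]>-.42)&(hsv[...,0]>95)&(hsv[...,0]<125)&(hsv[...,1]>120)
P=C[m];print('box side',np.median(P[:,2]),cv2.minAreaRect(P[:,:2].astype(np.float32)*1000))
```

```text
relay 168 [[0.4976, -0.3385, 0.1139], [0.5133, -0.3112, 0.1423], [0.5293, -0.3055, 0.1657]]
0.11 14 [ 0.5021  0.5148  0.525  -0.3135]
0.12 27 [ 0.4994  0.513   0.525  -0.3103]
0.13 33 [ 0.4976  0.5109  0.5253 -0.3094]
0.14 37 [ 0.4992  0.5133  0.5288 -0.3125]
0.15 32 [ 0.4997  0.5148  0.5293 -0.3115]
0.16 25 [ 0.4997  0.5121  0.5266 -0.314 ]
rim side 91 [[0.4894, -0.3628, 0.0542], [0.5127, -0.3345, 0.0587], [0.5339, -0.3052, 0.0645]] ((510.88140869140625, -334.4082336425781), (56.29031753540039, 42.90558624267578), 85.10892486572266)
box side 0.044228317307338595 ((466.7016296386719, -323.4049987792969), (129.99807739257812, 232.88052368164062), 84.69105529785156)
```

Run:
```python
from h import *
d=shot('top');im=cv2.imread('pics/top0.png')
x0,y0,f=430,215,12
c=cv2.resize(im[y0:y0+45,x0:x0+50],None,fx=f,fy=f,interpolation=cv2.INTER_CUBIC)
cv2.imwrite('pics/c20.png',c)
hsv=cv2.cvtColor(im,cv2.COLOR_BGR2HSV)
sub=np.zeros((480,640),bool);sub[220:250,434:465]=True
nb=sub&~((hsv[...,0]>95)&(hsv[...,0]<125)&(hsv[...,1]>150)&(hsv[...,2]>60))
n,l,s,_=cv2.connectedComponentsWithStats(nb.astype(np.uint8));i=1+np.argmax(s[1:,4])
v,u=np.nonzero(l==i);print(s[i],cv2.minAreaRect(np.c_[u,v].astype(np.float32)))
y=sub&(hsv[...,0]>12)&(hsv[...,0]<30)&(hsv[...,1]>100)&(hsv[...,2]>90)
v,u=np.nonzero(y);W=world(d,u,v,.045);print('floor',len(u),W.min(0),W.mean(0),W.max(0),cv2.minAreaRect(W[:,:2].astype(np.float32)*1000))
```

```text
[438 225  27  21 448] ((451.4512023925781, 235.4390106201172), (25.951412200927734, 18.66292953491211), 6.340191841125488)
floor 146 [ 0.49999062 -0.35567113  0.045     ] [ 0.51482665 -0.34183139  0.045     ] [ 0.52915067 -0.3267382   0.045     ] ((514.8312377929688, -341.8956604003906), (28.30600929260254, 29.6751708984375), 84.81182098388672)
```

View pics/c20.png

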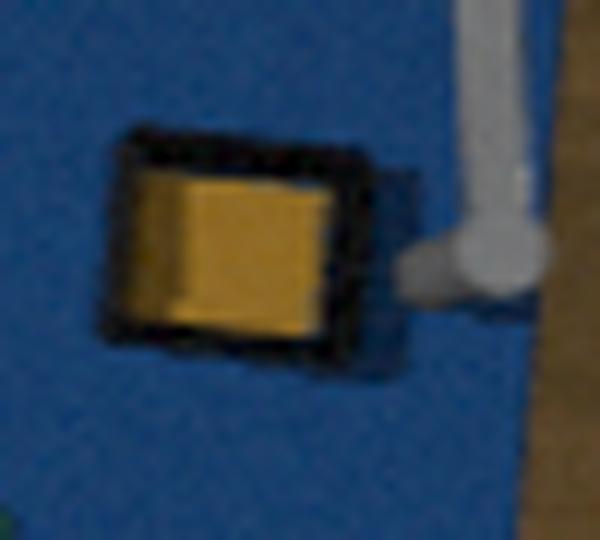

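Run:
```python
from h import *
d=shot('top')
# crop corners (resized px) of brass floor: TL(140,172) TR(333,190) BR(322,337) BL(120,322)
for n,P in {'floor':[(140,172),(333,190),(322,337),(122,322)]}.items():
    P=np.array(P,float);u=P[:,0]/12-.5+.5/12+430;v=P[:,1]/12-.5+215
    W=world(d,u,v,.045);print(W[:,:2].round(4).tolist(),W.mean(0))
P=np.array([(130,125),(375,152),(358,372),(103,342)],float);W=world(d,P[:,0]/12-.5+430,P[:,1]/12-.5+215,.063);print(W.round(4).tolist(),W.mean(0))
```

```text
[[0.5312, -0.3198], [0.5286, -0.3587], [0.499, -0.3567], [0.5009, -0.3164]] [ 0.51493239 -0.33787361  0.045     ]
[[0.5385, -0.3138, 0.063], [0.5345, -0.3626, 0.063], [0.4907, -0.3595, 0.063], [0.4953, -0.3089, 0.063]] [ 0.51476055 -0.33619574  0.063     ]
```

step_arm(commands=[0.04, -0.09, 0, -0.02, 0, 0, -0.5, 0, 0, 0, -0.4, 0, 0, 0, -0.2, 0, 0, 0, 0, 0, 0, 0, 0, 0])

```text
t: 36.22
tool_pos: [0.521, -0.339, 0.2529]
orientation: [178.9, 88.2, 174.0]
force: [-0.5, 0.3, -0.2]
finger_gap: 0.0281
```

Run:
```python
from h import *
st()
d=shot('side','s21.png');cv2.imwrite('pics/s21c.png',cv2.resize(d['pixels'][120:260,250:430],None,fx=4,fy=4))
```

```text
t 36.23 tcp [ 0.521  -0.339   0.2529] grip [ 0.5164 -0.3385  0.1057] xax [-0.031  0.003 -1.   ] jawyaw -4.99 F [-0.5  0.3 -0.2] gap 28.1
```

View pics/s21c.png

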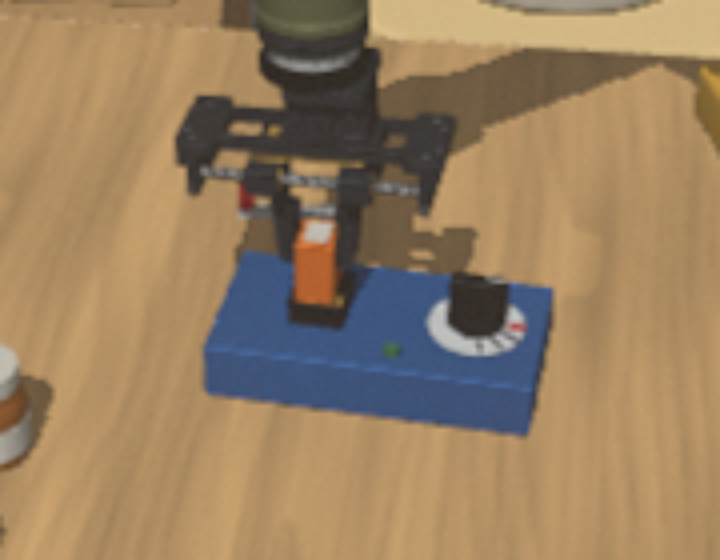

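step_arm(commands=[-0.01, 0.03, -0.08, 0, 0, 0, -0.08, 0, 0, 0, -0.06, 0, 0, 0, 0, 0, 0, 0, 0, 0])

```text
t: 36.9
tool_pos: [0.52, -0.3375, 0.2411]
orientation: [178.5, 88.1, 173.5]
force: [-0.6, 0.2, -1.2]
finger_gap: 0.0281
```

Run:
```python
from h import *
st()
d=shot('side','s22.png');cv2.imwrite('pics/s22c.png',cv2.resize(d['pixels'][120:260,250:430],None,fx=4,fy=4))
```

```text
t 36.9 tcp [ 0.52   -0.3375  0.2411] grip [ 0.5152 -0.337   0.0939] xax [-0.032  0.004 -0.999] jawyaw -4.99 F [-0.6  0.2 -1.2] gap 28.1
```

View pics/s22c.png

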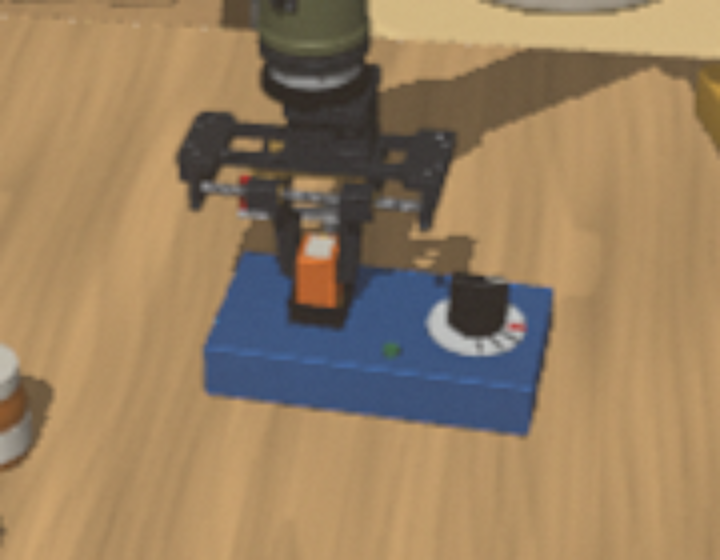

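step_arm(commands=[0, 0, -0.05, 0, 0, 0, 0, 0])

```text
t: 37.2
tool_pos: [0.5199, -0.3376, 0.2386]
orientation: [178.7, 88.1, 173.7]
force: [-0.5, 1.0, -1.7]
finger_gap: 0.0278
```

step_arm(commands=[0, 0, 0, 0, 0, 0, 0, 0, 0, 0, 0, 0], jaw=42)

```text
t: 37.58
tool_pos: [0.5203, -0.3375, 0.239]
orientation: [178.8, 88.2, 173.8]
force: [0.4, -0.0, -0.4]
finger_gap: 0.0419
```

step_arm(commands=[0, 0, 0.4, 0, 0, 0, 0.8, 0, 0, 0, 0.8, 0, 0, 0, 0.4, 0, 0, 0.9, 0, 0, 0, 0.9, 0, 0, 0, 0.9, 0, 0, 0, 0, 0, 0, 0, 0, 0, 0])

```text
t: 38.7
tool_pos: [0.52, -0.2033, 0.3588]
orientation: [-179.1, 88.1, 175.9]
force: [0.3, 0.0, 0.1]
finger_gap: 0.042
```

Run:
```python
from h import *
st()
d=shot('side','s23.png');cv2.imwrite('pics/s23c.png',cv2.resize(d['pixels'][120:260,250:430],None,fx=4,fy=4))
C=cloud(d);hsv=cv2.cvtColor(d['pixels'],cv2.COLOR_BGR2HSV)
m=(abs(C[...,1]+.337)<.022)&(abs(C[...,0]-.515)<.02)&(C[...,2]>.085)&(C[...,2]<.12);P=C[m];print('side top',m.sum(),np.percentile(P[:,2],[5,50,95]),P.mean(0))
d=shot('top','t23.png');cv2.imwrite('pics/t23c.png',cv2.resize(d['pixels'][170:320,380:540],None,fx=4,fy=4))
C=cloud(d);m=(abs(C[...,1]+.337)<.03)&(abs(C[...,0]-.515)<.03)&(C[...,2]>.085)&(C[...,2]<.102);P=C[m]
if len(P)>5:print('top',m.sum(),np.median(P[:,2]),cv2.minAreaRect(P[:,:2].astype(np.float32)*1000))
```

```text
t 38.7 tcp [ 0.52   -0.2033  0.3588] grip [ 0.5152 -0.203   0.2116] xax [-0.032  0.002 -0.999] jawyaw -5.02 F [0.3 0.  0.1] gap 42.0
side top 68 [0.08753302 0.09241481 0.09706894] [ 0.51254349 -0.32779811  0.0922442 ]
```

View pics/s23c.png

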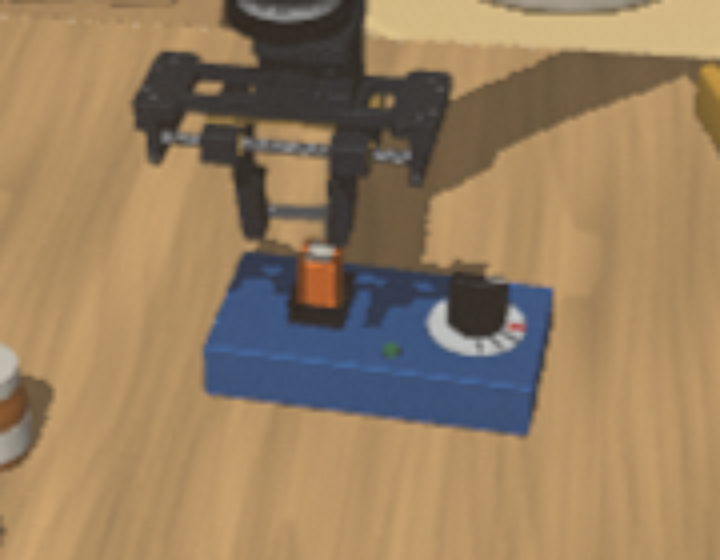

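View pics/t23c.png

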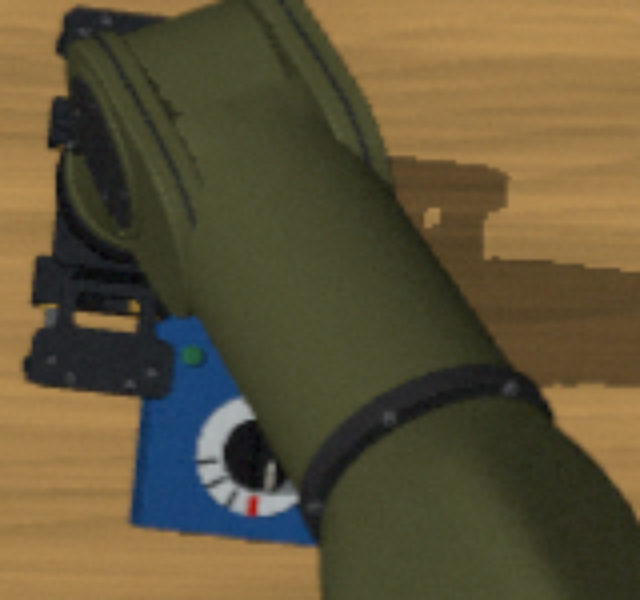

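step_arm(commands=[0.24, -0.8, 0, 0.1, 0.24, -0.8, 0, 0.1, 0.24, -0.8, 0, 0.1, 0.24, -0.8, 0, 0.1, 0.24, -0.88, 0, 0.1, 0, 0, -0.5, 0, 0, 0, 0, 0, 0, 0, 0, 0], jaw=0)

```text
t: 39.8
tool_pos: [0.58, -0.4065, 0.3343]
orientation: [178.0, 88.2, 178.0]
force: [-0.2, -0.0, 0.8]
finger_gap: 0.0002
```

Run:
```python
from h import *
st();print(np.round(env.get_state()['q'],1))
d=shot('top','t24.png');cv2.imwrite('pics/t24c.png',cv2.resize(d['pixels'][170:320,380:540],None,fx=4,fy=4))
C=cloud(d);hsv=cv2.cvtColor(d['pixels'],cv2.COLOR_BGR2HSV)
m=(abs(C[...,1]+.337)<.03)&(abs(C[...,0]-.515)<.03)&(C[...,2]>.085)&(C[...,2]<.102);P=C[m]
if len(P)>5:print('relay top',m.sum(),np.median(P[:,2]),cv2.minAreaRect(P[:,:2].astype(np.float32)*1000))
m=((hsv[...,0]<8)|(hsv[...,0]>172))&(hsv[...,1]>150)&(C[...,2]>.1)&(C[...,2]<.14)&(abs(C[...,1]+.37)<.05);print('pin',m.sum(),C[m].mean(0) if m.any() else '')
d=shot('side','s24.png');cv2.imwrite('pics/s24c.png',cv2.resize(d['pixels'][100:260,250:430],None,fx=3.7,fy=3.7))
C=cloud(d);hsv=cv2.cvtColor(d['pixels'],cv2.COLOR_BGR2HSV)
m=((hsv[...,0]<8)|(hsv[...,0]>172))&(hsv[...,1]>150)&(C[...,2]>.1)&(C[...,2]<.14)&(abs(C[...,1]+.37)<.05);print('pin',m.sum(),C[m].mean(0) if m.any() else '')
```

```text
t 39.8 tcp [ 0.58   -0.4065  0.3343] grip [ 0.5753 -0.4064  0.1871] xax [-0.032  0.001 -1.   ] jawyaw 0.01 F [-0.2 -0.   0.8] gap 0.2
[ 51.   56.6 -45.2  75.1  40.9  66.6   1.7]
relay top 192 0.09616075585968205 ((515.8231201171875, -334.89251708984375), (34.6706657409668, 28.10062026977539), 85.11807250976562)
pin 30 [ 0.57454147 -0.37193712  0.12628909]
pin 23 [ 0.57247589 -0.36742642  0.11785148]
```

View pics/t24c.png

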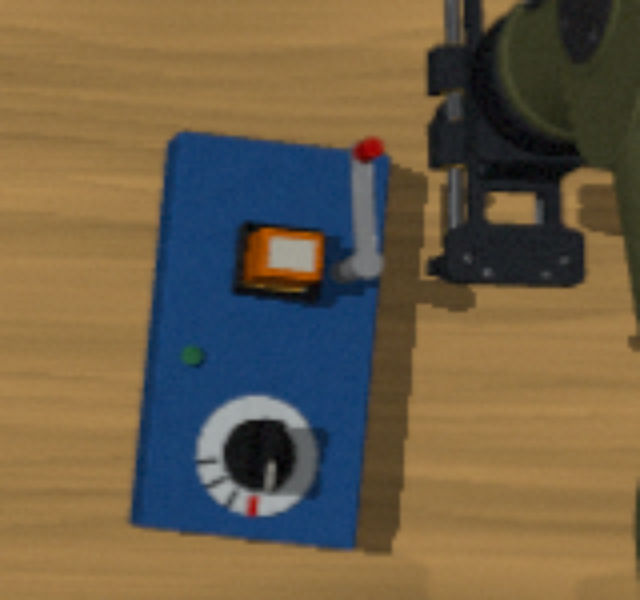

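View pics/s24c.png

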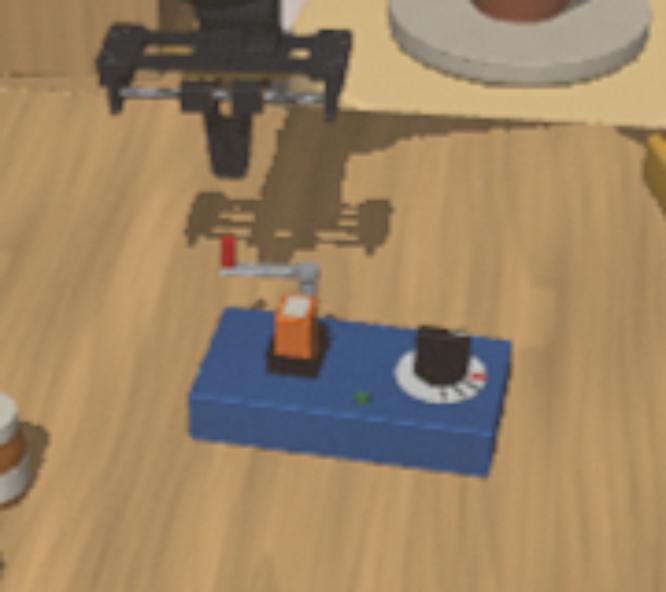

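step_arm(commands=[0, 0, -0.6, 0, 0, 0, -0.57, 0, 0, 0, 0, 0, 0.03, 0.2, 0, 0.5, 0, 0.19, 0, 0, 0, 0.23, 0, 1, 0, 0.23, 0, 1, -0.05, 0.23, 0, 1, -0.12, 0.2, 0, 1, 0, 0, 0, 0, 0, 0, 0, 0])

```text
t: 41.28
tool_pos: [0.5733, -0.343, 0.276]
orientation: [-179.1, 88.2, -134.3]
force: [0.2, -0.3, -0.1]
finger_gap: 0.0004
```

Run:
```python
from h import *
st();print(np.round(env.get_state()['q'],1))
d=shot('top','t25.png');cv2.imwrite('pics/t25c.png',cv2.resize(d['pixels'][170:320,380:540],None,fx=4,fy=4))
d=shot('side','s25.png');cv2.imwrite('pics/s25c.png',cv2.resize(d['pixels'][100:260,250:430],None,fx=3.7,fy=3.7))
```

```text
t 41.27 tcp [ 0.5733 -0.343   0.276 ] grip [ 0.57   -0.3464  0.1288] xax [-0.022 -0.023 -0.999] jawyaw 44.78 F [ 0.2 -0.3 -0.1] gap 0.4
[ 51.   60.2 -51.7  85.9  53.   61.5  30.4]
```

View pics/t25c.png

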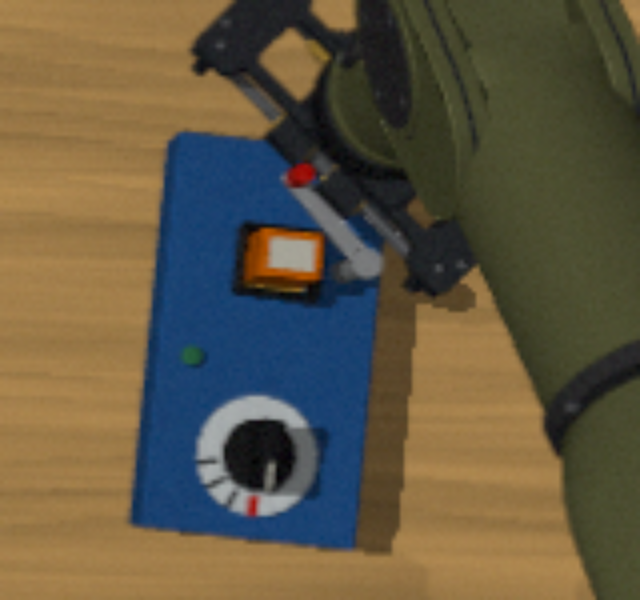

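View pics/s25c.png

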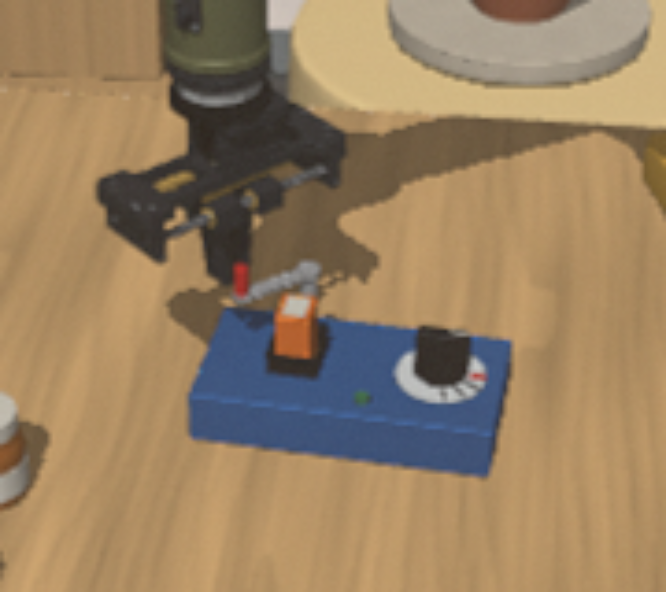

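step_arm(commands=[-0.15, 0.22, 0, 1, -0.18, 0.19, 0, 1, -0.15, 0.1, 0, 0.8, -0.15, 0.08, 0, 0.7, -0.1, 0.04, 0, 0.5, 0, 0, 0, 0])

```text
t: 42.12
tool_pos: [0.5365, -0.3113, 0.2753]
orientation: [178.3, 88.2, -96.9]
force: [0.1, -0.1, 0.1]
finger_gap: 0.0003
```

Run:
```python
from h import *
st();print(np.round(env.get_state()['q'],1))
d=shot('top','t26.png');cv2.imwrite('pics/t26c.png',cv2.resize(d['pixels'][170:320,380:540],None,fx=4,fy=4))
```

```text
t 42.12 tcp [ 0.5365 -0.3113  0.2753] grip [ 0.5359 -0.316   0.1281] xax [-0.004 -0.032 -0.999] jawyaw 84.86 F [ 0.1 -0.1  0.1] gap 0.3
[ 54.7  60.3 -58.8  95.5  60.6  61.3  60.1]
```

View pics/t26c.png

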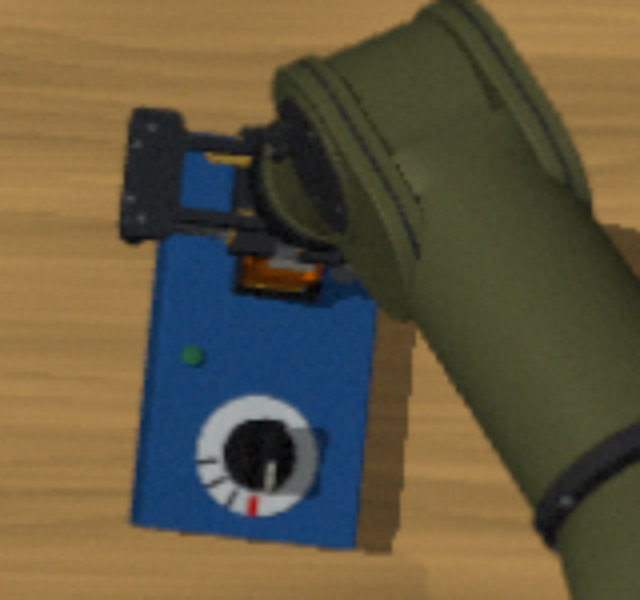

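Now I press further in −x until the stop pushes back.

step_arm(commands=[-0.06, 0, 0, 0, 0, 0, 0, 0])

```text
t: 42.42
tool_pos: [0.5335, -0.3111, 0.2754]
orientation: [178.6, 88.2, -96.5]
force: [-0.0, -0.1, 0.6]
finger_gap: 0.0004
```

step_arm(commands=[-0.05, 0, 0, 0, 0, 0, 0, 0])

```text
t: 42.68
tool_pos: [0.5309, -0.3111, 0.2753]
orientation: [178.2, 88.2, -96.8]
force: [0.4, 0.9, -0.3]
finger_gap: 0.0001
```

step_arm(commands=[-0.04, 0, 0, 0, 0, 0, 0, 0])

```text
t: 42.92
tool_pos: [0.5297, -0.3111, 0.2755]
orientation: [-177.0, 88.2, -92.0]
force: [4.5, -0.5, -2.8]
finger_gap: 0.0003
```

step_arm(commands=[-0.04, 0, 0, 0, 0, 0, 0, 0])

```text
t: 43.18
tool_pos: [0.5289, -0.3111, 0.2757]
orientation: [-169.9, 88.2, -84.9]
force: [9.3, -1.6, -4.8]
finger_gap: 0.0007
```

step_arm(commands=[0.2, 0, 0, 0, 0.4, 0, 0.3, 0, 0.3, 0, 1, -0.8, 0, -0.6, 0.5, -0.9, 0, -0.9, 0, -0.9, 0, -0.9, 0, -0.9, 0, -0.4, 0, -0.9, 0, 0, 0, -0.9, 0, 0, 0, -0.9, 0, 0, 0, -0.9, 0, 0, 0, 0])

```text
t: 44.55
tool_pos: [0.5719, -0.4507, 0.3652]
orientation: [177.4, 88.1, -168.5]
force: [0.1, -1.3, -0.7]
finger_gap: 0.0005
```

Run:
```python
from h import *
st();print(np.round(env.get_state()['q'],1))
d=shot('top','t27.png')
x0,y0,f=405,190,6
cv2.imwrite('pics/t27c.png',cv2.resize(d['pixels'][y0:y0+98,x0:x0+100],None,fx=f,fy=f,interpolation=cv2.INTER_CUBIC))
cv2.imwrite('pics/t27d.png',cv2.resize(d['pixels'][260:310,410:470],None,fx=12,fy=12,interpolation=cv2.INTER_CUBIC))
C=cloud(d);hsv=cv2.cvtColor(d['pixels'],cv2.COLOR_BGR2HSV)
m=((hsv[...,0]<5)|(hsv[...,0]>174))&(hsv[...,1]>180)&(C[...,2]>.1)&(C[...,2]<.14)&(abs(C[...,1]+.33)<.08);print('pin',m.sum(),C[m].mean(0) if m.any() else '')
k=(C[...,2]>.08)&(C[...,2]<.096)&(abs(C[...,0]-.40)<.05)&(abs(C[...,1]+.326)<.05);P=C[k];print('knob top',k.sum(),np.median(P,0),cv2.minAreaRect(P[:,:2].astype(np.float32)*1000))
```

```text
t 44.55 tcp [ 0.5719 -0.4507  0.3652] grip [ 0.567  -0.4517  0.218 ] xax [-0.033 -0.007 -0.999] jawyaw 14.12 F [ 0.1 -1.3 -0.7] gap 0.5
[ 54.   56.8 -48.   69.2  41.9  72.6  20.5]
pin 24 [ 0.51595171 -0.31199233  0.12532775]
knob top 103 [ 0.40092389 -0.32514325  0.08819711] ((399.7573547363281, -325.1568603515625), (14.846871376037598, 40.0989990234375), 86.12947082519531)
```

View pics/t27c.png

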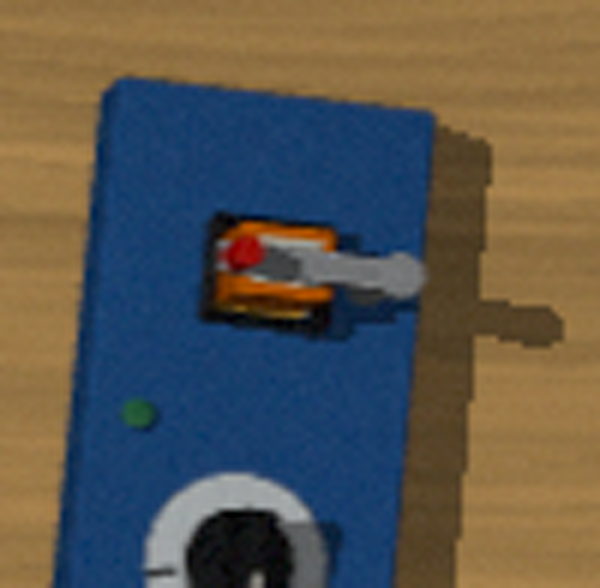

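View pics/t27d.png

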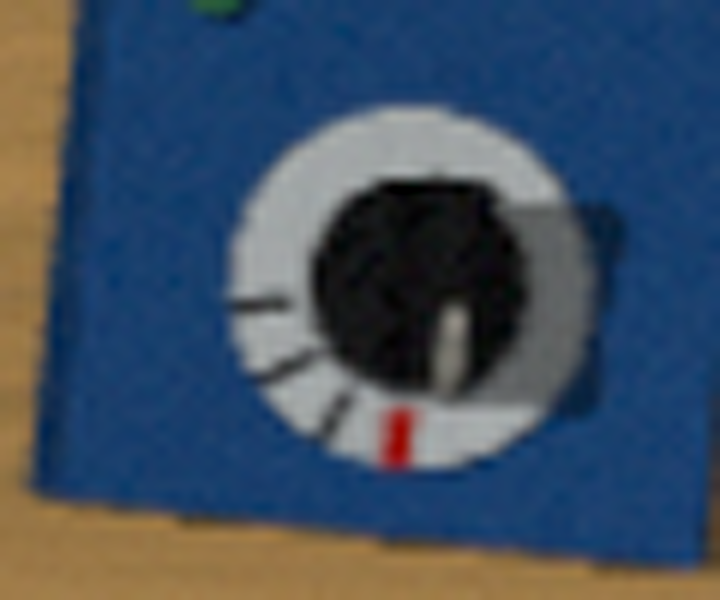

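step_arm(commands=[-0.43, 0.32, 0, 0.89, -0.43, 0.32, 0, 0.89, -0.43, 0.32, 0, 0.89, -0.43, 0.32, 0, 0.89, -0.43, 0.32, 0, 0.89, -0.43, 0.33, 0, 0.89, -0.43, 0.33, 0, 0.89, -0.42, 0.33, 0, 0.89, 0, 0, -0.8, 0, 0, 0, 0, 0, 0, 0, 0, 0], jaw=44)

```text
t: 45.98
tool_pos: [0.4011, -0.3216, 0.3262]
orientation: [-179.4, 88.2, -94.2]
force: [0.0, 1.0, 0.7]
finger_gap: 0.044
```

Run:
```python
from h import *
st();print(np.round(env.get_state()['q'],1))
d=shot('side','s28.png');cv2.imwrite('pics/s28c.png',cv2.resize(d['pixels'][100:260,280:460],None,fx=3.7,fy=3.7))
```

```text
t 45.98 tcp [ 0.4011 -0.3216  0.3262] grip [ 0.4008 -0.3263  0.179 ] xax [-0.002 -0.032 -0.999] jawyaw 85.26 F [0.  1.  0.7] gap 44.0
[ 68.1  51.5 -63.4 112.2  59.5  56.9  59.7]
```

View pics/s28c.png

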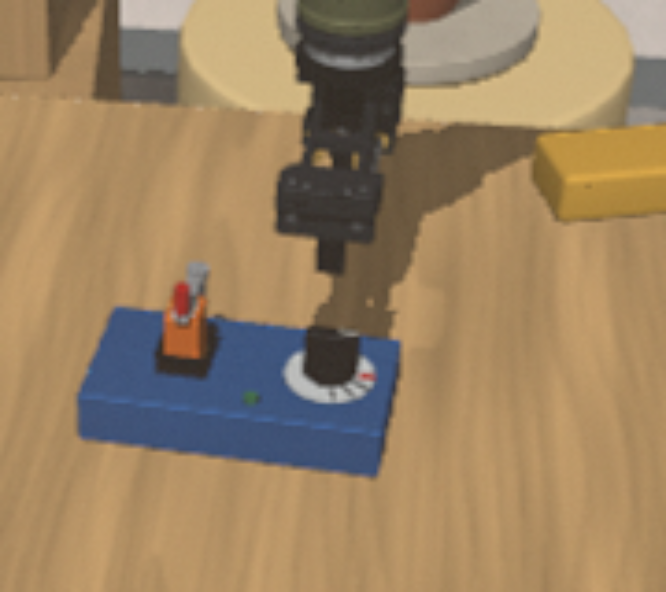

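Lever is shut over the relay, and the gripper is aligned over the knob. Next I lower and grip.

step_arm(commands=[0, 0, -0.6, 0, 0, 0, -0.6, 0, 0, 0, -0.5, 0, 0, 0, -0.18, 0, 0, 0, 0, 0, 0, 0, 0, 0])

```text
t: 46.78
tool_pos: [0.4011, -0.3217, 0.2325]
orientation: [-178.0, 88.1, -92.8]
force: [0.0, -0.7, 0.5]
finger_gap: 0.0445
```

step_arm(commands=[0, 0, 0, 0, 0, 0, 0, 0, 0, 0, 0, 0, 0, 0, 0, 0, 0, 0, 0, 0], jaw=0)

```text
t: 47.4
tool_pos: [0.4006, -0.3214, 0.2315]
orientation: [179.0, 88.2, -95.8]
force: [-0.2, 1.7, 2.2]
finger_gap: 0.0141
```

Run:
```python
from h import *
st();print(np.round(env.get_state()['q'],1),env.get_state()['moment'])
```

```text
t 47.4 tcp [ 0.4006 -0.3214  0.2315] grip [ 0.4001 -0.3261  0.0843] xax [-0.003 -0.032 -0.999] jawyaw 85.21 F [-0.2  1.7  2.2] gap 14.1
[ 64.6  59.4 -56.4 115.2  72.   50.8  50.2] [ 0.41962153 -0.05632763 -0.03280253]
```

step_arm(commands=[0.011, -0.004, 0, -0.77, 0.011, -0.004, 0, -0.77, 0.011, -0.005, 0, -0.77, 0.011, -0.006, 0, -0.77, 0.011, -0.007, 0, -0.77, 0, 0, 0, 0])

```text
t: 48.15
tool_pos: [0.4033, -0.3235, 0.2315]
orientation: [-179.4, 88.1, -132.7]
force: [-0.9, -2.2, 2.8]
finger_gap: 0.0138
```

Run:
```python
from h import *
st();print(np.round(env.get_state()['q'],1),env.get_state()['moment'])
```

```text
t 48.15 tcp [ 0.4033 -0.3235  0.2315] grip [ 0.4    -0.3271  0.0842] xax [-0.023 -0.025 -0.999] jawyaw 46.75 F [-0.9 -2.2  2.8] gap 13.8
[ 62.2  57.5 -51.6 114.2  68.1  47.5  15.2] [-0.38798597 -0.11623073  0.00253653]
```

step_arm(commands=[0.008, -0.006, 0, -0.78, 0.007, -0.006, 0, -0.78, 0.006, -0.007, 0, -0.78, 0.005, -0.008, 0, -0.78, 0.004, -0.008, 0, -0.77, 0, 0, 0, 0, 0, 0, 0, 0])

```text
t: 49.02
tool_pos: [0.4041, -0.3266, 0.2314]
orientation: [-174.3, 88.0, -166.4]
force: [-2.2, -6.1, 3.9]
finger_gap: 0.0139
```

Run:
```python
from h import *
st();print(np.round(env.get_state()['q'],1),env.get_state()['moment'])
```

```text
t 49.02 tcp [ 0.4041 -0.3266  0.2314] grip [ 0.3991 -0.3278  0.0842] xax [-0.034 -0.008 -0.999] jawyaw 7.86 F [-2.2 -6.1  3.9] gap 13.9
[ 59.7  55.4 -45.8 113.4  62.9  43.1 -18.8] [-1.22166145  0.18452717  0.05383133]
```

step_arm(commands=[0, 0, 0, 0, 0, 0, 0, 0, 0, 0, 0, 0, 0, 0, 0, 0, 0, 0, 0.4, 0, 0, 0, 0.8, 0, 0, 0, 1, 0, 0.3, -0.9, 0, 0, 0.6, -0.9, 0, 0, 0.9, -0.5, 0, 0, 0.9, -0.3, 0, 0, 0.9, 0, 0, 0, 0, 0, 0, 0, 0, 0, 0, 0], jaw=40)

```text
t: 50.78
tool_pos: [0.5843, -0.4544, 0.3408]
orientation: [178.3, 88.1, -173.8]
force: [-0.7, -0.7, -0.1]
finger_gap: 0.0398
```

Run:
```python
from h import *
st();print(np.round(env.get_state()['q'],1))
d=shot('top','t29.png')
cv2.imwrite('pics/t29d.png',cv2.resize(d['pixels'][260:310,410:470],None,fx=12,fy=12,interpolation=cv2.INTER_CUBIC))
C=cloud(d);hsv=cv2.cvtColor(d['pixels'],cv2.COLOR_BGR2HSV)
m=((hsv[...,0]<5)|(hsv[...,0]>174))&(hsv[...,1]>180)&(C[...,2]>.1)&(C[...,2]<.14)&(abs(C[...,1]+.33)<.08);print('pin',m.sum(),C[m].mean(0) if m.any() else '')
k=(C[...,2]>.08)&(C[...,2]<.096)&(abs(C[...,0]-.40)<.05)&(abs(C[...,1]+.326)<.05);P=C[k];print('knob top',k.sum(),np.median(P,0),cv2.minAreaRect(P[:,:2].astype(np.float32)*1000))
held(d,.40,.49,y0=0,y1=.2);held(d,.49,.56,y0=0,y1=.2);held(d,.56,.66,y0=0,y1=.2)
```

```text
t 50.77 tcp [ 0.5843 -0.4544  0.3408] grip [ 0.5794 -0.455   0.1936] xax [-0.033 -0.004 -0.999] jawyaw 7.85 F [-0.7 -0.7 -0.1] gap 39.8
[ 54.4  60.4 -51.8  67.5  46.3  73.9  12.3]
pin 24 [ 0.51582501 -0.31201838  0.12566237]
knob top 105 [ 0.39928864 -0.32529253  0.08801307] ((400.0688171386719, -326.12042236328125), (13.974367141723633, 39.38710021972656), 7.876766204833984)
comp 514 mean [0.4489 0.159  0.0811] y [0.096  0.1994] ang 89.22 zslope deg 3.34 x at .14 0.4488 ztop at .14 0.08
comp 504 mean [0.5245 0.154  0.081 ] y [0.0932 0.1958] ang 86.51 zslope deg 4.29 x at .14 0.5236 ztop at .14 0.08
comp 555 mean [0.6024 0.1532 0.0808] y [0.0893 0.1924] ang 90.48 zslope deg 3.15 x at .14 0.6007 ztop at .14 0.0801
```

View pics/t29.png

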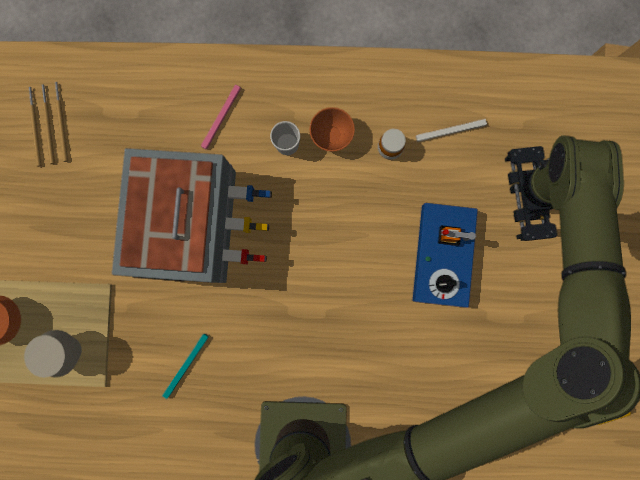

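View pics/t29d.png

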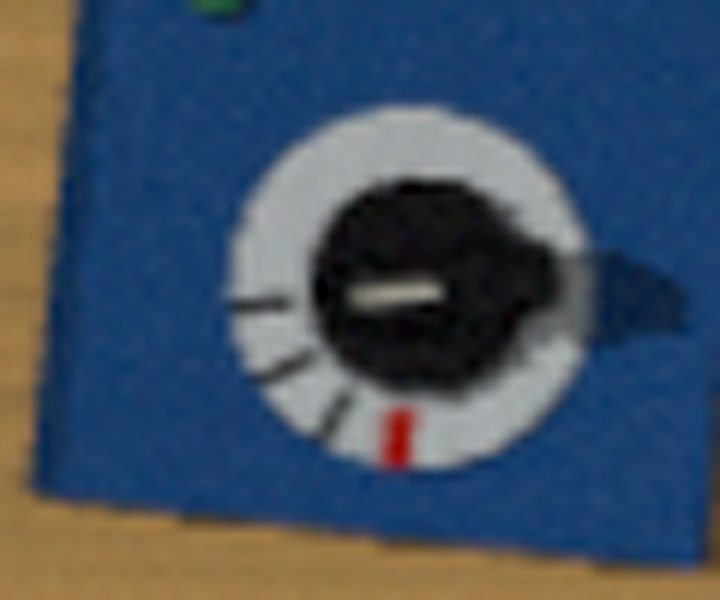

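```bash
python3 -c "
from plant import env
print(env.close_job())"
```

```text
the job is handed in; nothing more can be done
None
```

I finished the job and handed it in at about 51 s. No check disagreed with the result, but the hand-in gives no verdict.

- **Bars:** Red, blue and yellow are each in the sleeve of their own colour. Each was pushed until the stop pushed back (5–14 N). The last picture shows about 44 mm of each sticking out, against 45 mm when fully home.
- **Relay:** It sits in the socket. Its top measured 96 mm before I closed the lever, against 95 mm when seated.
- **Lever:** I pushed it to its stop (9 N). The pin is within about 2 mm of where it should be when shut.
- **Selector:** I turned it three clicks clockwise. After release the grip bar had turned about 77°, and the pointer is on the third black tick.
- **Bystanders:** The pottery and the look-alike bars look unmoved in the last overhead picture. The gripper is clear of everything.

**What went wrong on the way:**
- The first reach for the red bar ran into a joint limit close to the base, so the jaws closed on nothing. I dragged that bar outward by its front end and gripped it again.
- That also left the tool tilted about 1.8° for the rest of the run; I worked around it.
- The fingertips touched the bench once, at 8 N.

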